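# Make the bench supply safe and put its cover screw down

### The job

Make the classroom supply unit safe: first swing its isolator handle round to off so that the padlock holes line up, and only then take the socket driver from its stand, set it down square and fully over the cover screw before the first turn, turn the screw clockwise until it is fully down, and stand the driver back upright in its stand. Sort the loose parts too: all the fuses into the round glass dish and all the link bars into the white shallow tray, at whatever time suits. Turn the screw only with the driver, and leave the eraser and the steel weight where they are.

Things in the scene. Friction and masses are not known exactly. Their poses are not given: they have to be found in the camera images.
- isolator (a joint): Isolator handle on top of the grey supply unit (unit 150 x 300 mm, its top 50 mm above the table). Turns about a vertical axis, counter-clockwise seen from above; rad. It starts on, between 0 and 0.35; it is off, with the padlock holes in line, at 1.571; stop at 1.60. Stays where left; takes about 4 N at the post.
- handle_pivot (a point): Centre of the isolator's vertical axis, 55 mm above the table; fixed to the unit.
- handle_post (a point): Centre of the upper part of the isolator's round upright grip post (20 mm diameter, standing from 64 to 98 mm above the table, rising from a 14 mm wide black arm whose top is at 65 mm). The point is 88 mm above the table and 50 mm from the axis.
- handle_hole (a point): Centre of the 9 mm padlock hole in the steel ear at the handle's end, 80 mm from the axis, 30 mm beyond the post.
- hasp_hole (a point): Centre of the 9 mm padlock hole in the fixed steel hasp plate at the unit's front edge (the side towards the robot), 54 mm above the table.
- cover_screw (a joint): Turn of the captive square-headed steel screw in the black terminal cover on the unit's top; rad, growing clockwise seen from above. Starts between 0 and 0.4, fully down against its stop at 2.40; sinks 1.6 mm per rad. Friction 0.07 N m; stays where left.
- screw_seat (a point): Centre of the top face of the screw's round flange (38 mm diameter), about 62 mm above the table at the start, 4 mm lower when fully down. Above it stands the square head: 16 mm across flats and 9 mm high, then a 12 mm square tip 4 mm high. z is the screw's axis (up), x and y are square to the head's flats and turn with the screw.
- driver_grip (a point): Grip point of the loose socket driver, at the middle of its black square handle (26 mm across, from 65 to 131 mm above its lower rim), 100 mm above the rim. z runs up along the driver's axis, x and y are square to the handle's and the socket's flats. Mass about 0.18 kg.
- driver_tip (a point): Centre of the driver's lower rim, the mouth of its square socket: 19.5 mm across inside, 29 mm square outside, 18 mm deep. Slipped over the screw head, its rim comes to rest on the flange; the socket has about 0.25 rad of play each way on the head.
- stand_floor (a point): Centre of the inner floor of the driver's fixed wooden stand, 6 mm above the table. The pocket is 38 mm square and its rim is 40 mm above the table; the driver stands in it upright, socket down. Axes square to the pocket's walls.
- dish_in (a point): Centre of the inner floor of the fixed round glass dish, 4 mm above the table; about 140 mm inside diameter, rim 22 mm above the table.
- tray_in (a point): Centre of the inner floor of the fixed shallow rectangular white tray, 4 mm above the table; inside 132 mm along x by 162 mm along y, rim 28 mm above the table.
- eraser_c (a point): A white eraser in a card sleeve, 42 x 22 x 12 mm, loose, to be left alone; its centre.
- weight_c (a point): A small steel weight, 32 mm diameter, 26 mm tall with a stub on top, loose, to be left alone; its centre.
- fuse0_c (a point): Knife-blade fuse, loose: white ceramic block 38 x 22 x 22 mm with a flat steel blade 14 mm tall and 4 mm thick out of each end, 64 mm long overall. The point is its centre, 11 mm above the table as it lies; x runs along its length, z up. None when this fuse is absent.
- link0_c (a point): Link bar, loose: flat brass bar 62 long x 16 wide x 10 mm thick with two dark hole marks. The point is its centre, 5 mm above the table as it lies; x runs along its length, z up. None when this bar is absent.
- fuse1_c (a point): Knife-blade fuse, loose: white ceramic block 38 x 22 x 22 mm with a flat steel blade 14 mm tall and 4 mm thick out of each end, 64 mm long overall. The point is its centre, 11 mm above the table as it lies; x runs along its length, z up. None when this fuse is absent.
- link1_c (a point): Link bar, loose: flat brass bar 62 long x 16 wide x 10 mm thick with two dark hole marks. The point is its centre, 5 mm above the table as it lies; x runs along its length, z up. None when this bar is absent.
- fuse2_c (a point): Knife-blade fuse, loose: white ceramic block 38 x 22 x 22 mm with a flat steel blade 14 mm tall and 4 mm thick out of each end, 64 mm long overall. The point is its centre, 11 mm above the table as it lies; x runs along its length, z up. None when this fuse is absent.
- link2_c (a point): Link bar, loose: flat brass bar 62 long x 16 wide x 10 mm thick with two dark hole marks. The point is its centre, 5 mm above the table as it lies; x runs along its length, z up. None when this bar is absent.
There are look-alikes about, which are no part of the job. Leave any blue or red look-alike of the part that bears fuse0_c alone. What is shaped like the part that bears link0_c but red is not meant.

How it is judged:
By the outcome, as a careful person would: the job done as asked, in the order asked, and still so for the second after the job is handed in, with the robot touching nothing.
Of fuse0, fuse1, fuse2, link0, link1, link2 only 4 to 6 are there at a start; the rules pass over those that are not, and their reading is None.
At some moment in a run one of fuse0, fuse1, fuse2, link0, link1, link2 may be knocked a few centimetres aside while the robot is not near it.
It also fails if it takes over 210 s, if anything falls off the work surface, if the arm or the gripper's body presses on something with over 40 N, if the wrist force passes 120 N, or if a joint passes its speed limit or range.

### The arm

A 6-joint arm with a two-finger parallel gripper is mounted at the origin on the work surface. World frame = base frame: x ahead of the robot, y to its left, z up, the work surface at z = 0. Lengths are in mm, angles in degrees, forces in N, time in s.
With the tool pointing down it reaches from about 325 to 775 mm from the base axis. Payload 5.5 kg.
Tool frame: the origin (TCP) lies on the centre line of the jaws, within the pads' length; the fingertips stand robot.tips_ahead ahead of it and the grasp point (between the pads) lies 2 mm behind it (robot.tips_ahead is the distance from the TCP to the fingertips, in mm); z points along the fingers, y is the direction in which the jaws open and shut (so a half turn about z gives the same grasp; the last joint's range is limited). The gripper opens to 88 mm and grips with 3 to 60 N. Pads are 20 mm wide; open, the fingers measure 115 mm over their backs; the gripper's body (75 mm by 178 mm) begins 61 mm behind the grasp point.
Start: joints at [65.621, 5.22, 70.514, -0, 104.267, -3.249], TCP at [216.303, 559.669, 239.631] pointing down, gripper open.
Joint ranges: [-164.24, 164.24], [-49.07, 125.15], [9.68, 141.18], [-86.29, 266.29], [3.28, 154.24], [-151.56, 151.56]. Speed limits (degrees/s): [147.25, 147.25, 172.46, 180, 180, 180].

### API

Orientations are given as [roll, pitch, yaw] about the fixed x, y, z axes, in that order (R = Rz(yaw) Ry(pitch) Rx(roll)).
In Python, from cell import robot, optics, ticket gives the robot as it stands.
- The arm moves only by the shell command python3 -m creep 'ROWS' [OPENING]. ROWS is JSON, a list of rows, each a list of 2 entries, a list of its own where there are three numbers: the shift along the tool's x, y, z in mm, then the turn about the tool's z in rad. In form: [[[tx, ty, tz], yaw], ...]. A call has 1 to 10 rows; each row is the pose to reach, as a shift and turn from the pose commanded when the call began, along the tool's axes at that moment; what a row does not reach only later rows make up. A row lasts 1/12 s, in which the tool goes at most 41.7 mm and 7.16 degrees, less where a joint would pass 70% of its speed; a pose out of reach is approached as far as the arm can. A call with a gripper value outside its range is refused whole. OPENING is the closure, from 0 (fully open) to 1 (shut), set as the call begins (- or left out, the last holds). The fingers move at their own pace and stop on an object; the grip force is fixed at half the most. Time passes only in rows, so rows that repeat a pose let the fingers close. It gives the time, the measured TCP pose, the force and the opening at its end, in the units of the state.
- robot.state(): the state, without advancing time (a new reading comes with each control period).
- optics.read_camera(name): name is "side" or "top"; returns the picture (400x640x3 uint8, red, green, blue); there is no depth.
- optics.calibration(name): a dict with "K" (3x3 intrinsics, pixels), "camera_from_world" (4x4, takes a point from world to camera coordinates). Camera axes: x right, y down, z forward; pixel columns grow to the right and rows downward; lengths in mm; the calibration is good to about 2 mm. A picture is of the moment at which its call begins. calibration takes no time and is no camera call.
- ticket.sign_off(): hands the job in, once; it reports no verdict.
The state is a dict: "time": time; "joints": joint angles; "dq": joint speeds; "tau": joint torques, N m; "tool_pos": TCP position; "orientation": TCP orientation; "contact_force": force on the tool from outside, world axes, zero at the start; "torque": the same for the moment, N m; "grip_width": finger opening in mm.
Only numpy, scipy, OpenCV 4.12 (cv2) and the standard library are available. Lean on these libraries where they do the work, as an engineer would, in place of code of your own. Each camera call takes 0.05 s, during which the arm holds its last target. There are 200 camera calls.

## Working session

There is one attempt and no reset: what is moved stays moved. The work goes in short steps, Python scripts to look and compute and a shell command to move; the robot and the scene stay as the last step left them, time stands still between calls to the robot, and variables do not carry over. Pictures are saved under pics/ and viewed, about 12 in all and at most 16, crops included, and the job is handed in when it is done.

```bash
mkdir -p pics; ls; cat > h.py <<'E'
import numpy as np, cv2
from cell import robot, optics, ticket
def snap(name,fn,crop=None,scale=1):
    im=optics.read_camera(name); cv2.imwrite('pics/_'+name+'.png',im[:,:,::-1])
    save(im,fn,crop,scale)
def save(im,fn,crop=None,scale=1):
    if crop: im=im[crop[1]:crop[3],crop[0]:crop[2]]
    cv2.imwrite('pics/'+fn,cv2.resize(im,None,fx=scale,fy=scale,interpolation=cv2.INTER_CUBIC)[:,:,::-1])
def ray(name,u,v,z):
    c=optics.calibration(name);K=np.array(c['K']);T=np.array(c['camera_from_world'])
    d=T[:3,:3].T@np.linalg.inv(K)@[u,v,1];o=-T[:3,:3].T@T[:3,3]
    return np.round(o+d*(z-o[2])/d[2],1)
def px(name,p):
    c=optics.calibration(name);K=np.array(c['K']);T=np.array(c['camera_from_world'])
    q=K@(T[:3,:3]@np.array(p)+T[:3,3]);return np.round(q[:2]/q[2],1)
def R():
    from scipy.spatial.transform import Rotation as S
    return S.from_euler('xyz',robot.state()['orientation'],degrees=True).as_matrix()
def to(x,y,z,yawdir=None):
    "shift in tool axes to reach world xyz; yawdir= world angle (deg) wanted for jaw axis (tool y)"
    s=robot.state();r=R();d=r.T@(np.array([x,y,z])-s['tool_pos'])
    out=[np.round(d,1)]
    if yawdir is not None:
        a=np.degrees(np.arctan2(r[1,1],r[0,1]));e=(yawdir-a+90)%180-90
        out.append(('jaw now',round(a,1),'turn rad (tool z)',round(-np.radians(e),3)))
    return out
E
python3 - <<'E'
from h import *
print(robot.state(),robot.tips_ahead)
snap('top','t0.png');snap('side','s0.png')
for n in('top','side'):
    c=optics.calibration(n);print(c)
E
```

```text
pics
{'time': 0.0, 'joints': array([ 6.56190692e+01,  5.26072336e+00,  7.05799675e+01,  2.21096797e-04,
        1.04267491e+02, -3.24998627e+00]), 'dq': array([-0.01188218,  0.03462694,  0.15751756,  0.09751124,  0.01381016,
        0.05307437]), 'tau': array([-5.80878659e-04, -4.46453369e+01, -4.06444430e+01,  6.97858958e-02,
        2.93954951e-02, -1.21327912e-04]), 'tool_pos': array([216.20456762, 559.40937717, 238.55062816]), 'orientation': array([-1.79892005e+02, -6.34712235e-03,  1.58869104e+02]), 'contact_force': array([ 1.13572828, -0.23188865, -0.95268415]), 'torque': array([-0.0863119 ,  0.02028568,  0.07234587]), 'grip_width': 87.84911521351917} 17.0
{'K': array([[494.09691361,   0.        , 320.54677235],
       [  0.        , 494.09691361, 200.7717402 ],
       [  0.        ,   0.        ,   1.        ]]), 'camera_from_world': array([[-6.24081132e-03, -9.99954014e-01, -7.28161473e-03,
         2.29042255e+00],
       [-9.93994601e-01,  6.99884394e-03, -1.09205081e-01,
         4.65271921e+02],
       [ 1.09251022e-01,  6.55635742e-03, -9.93992570e-01,
         1.30747965e+03],
       [ 0.00000000e+00,  0.00000000e+00,  0.00000000e+00,
         1.00000000e+00]])}
{'K': array([[436.15455159,   0.        , 316.76584974],
       [  0.        , 436.15455159, 196.61324373],
       [  0.        ,   0.        ,   1.        ]]), 'camera_from_world': array([[ 8.92303529e-01, -4.51208098e-01, -1.43410227e-02,
        -4.02303665e+02],
       [-2.80949389e-01, -5.30175504e-01, -7.99988360e-01,
         1.79009710e+02],
       [ 3.53357967e-01,  7.17861538e-01, -5.99844113e-01,
         9.22436051e+02],
       [ 0.00000000e+00,  0.00000000e+00,  0.00000000e+00,
         1.00000000e+00]])}
```

```bash
python3 - <<'E'
from h import *
im=cv2.imread('pics/_top.png')[:,:,::-1];save(im,'t1.png',(100,60,540,390),1.8)
E
```

```text
(no output)
```

View pics/t1.png

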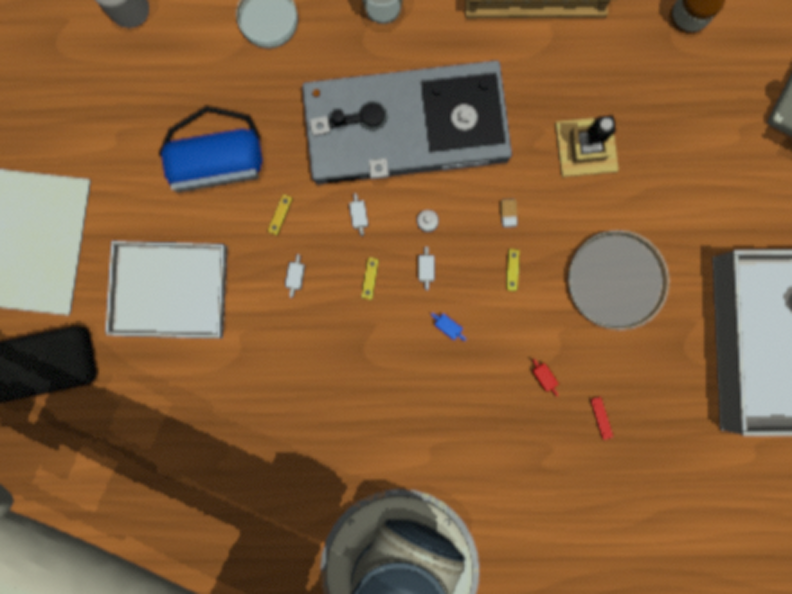

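View pics/s0.png

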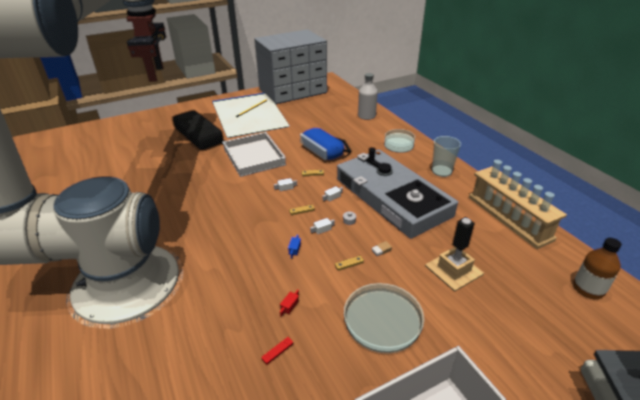

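Top view (t1, crop px): fuses at (359,214), (295,275), (427,267); link bars at (280,214), (370,278), (513,270). The look-alikes are a blue fuse (448,326), a red fuse (545,377) and a red bar (601,417), all left alone. The eraser is at (509,213), the weight at (428,220), the dish at (617,280) and the white tray at (167,290). The larger white box at right is too big to be the tray. The handle post is on the left, the hasp at (378,168), the screw at (464,117) and the driver in its stand at (590,145). Next I enlarge to confirm.

```bash
python3 - <<'E'
from h import *
im=cv2.imread('pics/_top.png')[:,:,::-1];save(im,'t2.png',(240,90,450,230),3.8)
E
```

```text
(no output)
```

View pics/t2.png

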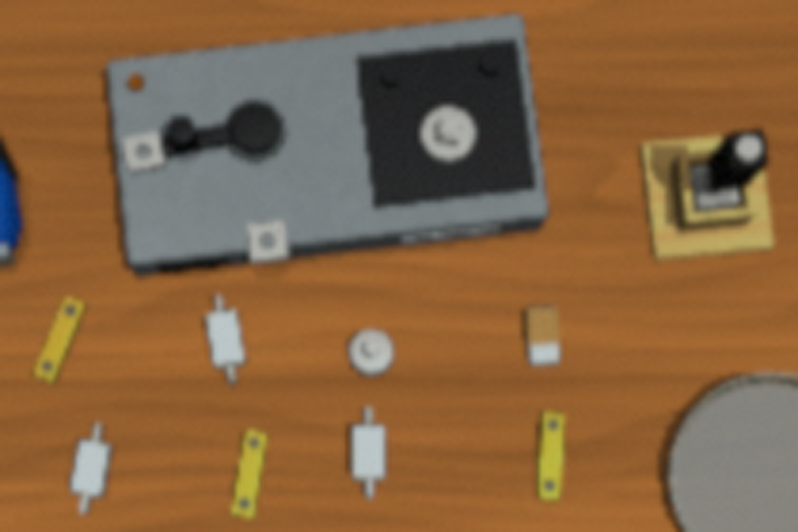

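The crop confirms three white fuses at (225,337), (90,468), (369,452) and three brass bars at (59,340), (249,474), (551,455). The ear hole is at (143,150), the hasp hole at (267,240) and the screw at about (448,132).

```bash
python3 - <<'E'
from h import *
f=lambda x,y,z:ray('top',240+x/3.8,90+y/3.8,z)
g=lambda x,y,z:ray('top',100+x/1.8,60+y/1.8,z)
P=dict(pivot=f(254,128,65),post=f(181,134,98),ear=f(143,150,55),hasp=f(267,240,54),seat=f(448,134,62),drvtop=f(749,148,137),stand=f(711,190,40),standbase=f(707,197,6),dish=g(617,280,10),tray=g(167,290,10),er=f(543,336,12),wt=f(371,352,20))
for k,v in P.items(): print(k,v)
print('piv-hasp',np.linalg.norm((P['pivot']-P['hasp'])[:2]),'piv-ear',np.linalg.norm((P['pivot']-P['ear'])[:2]))
for n,a,b,z in [('fA',(219,296),(232,381),11),('fB',(98,425),(83,513),11),('fC',(369,408),(370,497),11),('lA',(72,310),(46,366),10),('lB',(254,442),(243,507),10),('lC',(553,425),(549,486),10),('unitfront',(135,270),(546,225),50),('unittop',(108,65),(520,15),50),('standbase',(655,257),(772,245),4),('standrim',(685,224),(750,216),40)]:
    p,q=f(*a,z),f(*b,z);d=q-p
    print(n,(p+q)/2,'len',np.linalg.norm(d).round(1),'ang',np.degrees(np.arctan2(d[1],d[0])).round(1))
# driver side check
print('side seat',px('side',P['seat']),'side drvtop',px('side',P['drvtop']))
print(to(P['pivot'][0],P['pivot'][1],150,0))
E
python3 - <<'E'
import sys;sys.path.insert(0,'.')
import os;os.chdir('.')
from h import *
im=cv2.imread('pics/_side.png')[:,:,::-1];save(im,'s1.png',(320,130,520,290),4)
E
```

```text
pivot [667.7  34.2  65. ]
post [655.   82.9  98. ]
ear [655.2 112.9  55. ]
hasp [590.2  25.7  54. ]
seat [ 663.1 -101.9   62. ]
drvtop [ 632.1 -294.8  137. ]
stand [ 626.8 -289.7   40. ]
standbase [ 629.5 -293.9    6. ]
dish [ 424.3 -332.4   10. ]
tray [413.7 347.5  10. ]
er [ 527.1 -171.7   12. ]
wt [515.2 -47.5  20. ]
piv-hasp 77.96473561809852 piv-ear 79.68651077817374
fA [527.2   57.05  11.  ] len 62.7 ang -171.5
fB [433.4 153.9  11. ] len 64.0 ang 170.7
fC [443.9  -45.95  11.  ] len 64.0 ang -179.9
lA [528.55 177.4   10.  ] len 44.7 ang 155.7
lB [428.7  40.8  10. ] len 47.3 ang 170.3
lC [ 440.9  -175.95   10.  ] len 44.0 ang 175.2
unitfront [585.2  -26.05  50.  ] len 291.1 ang -84.1
unittop [735.65  -8.4   50.  ] len 295.8 ang -83.4
standbase [ 589.9  -297.85    4.  ] len 85.7 ang -84.5
standrim [ 605.  -293.6   40. ] len 46.5 ang -83.3
side seat [414.5 195.4] side drvtop [466.6 221.2]
[array([-610.5, -327. ,   89.2]), ('jaw now', np.float64(68.9), 'turn rad (tool z)', np.float64(1.202))]
```

View pics/s1.png

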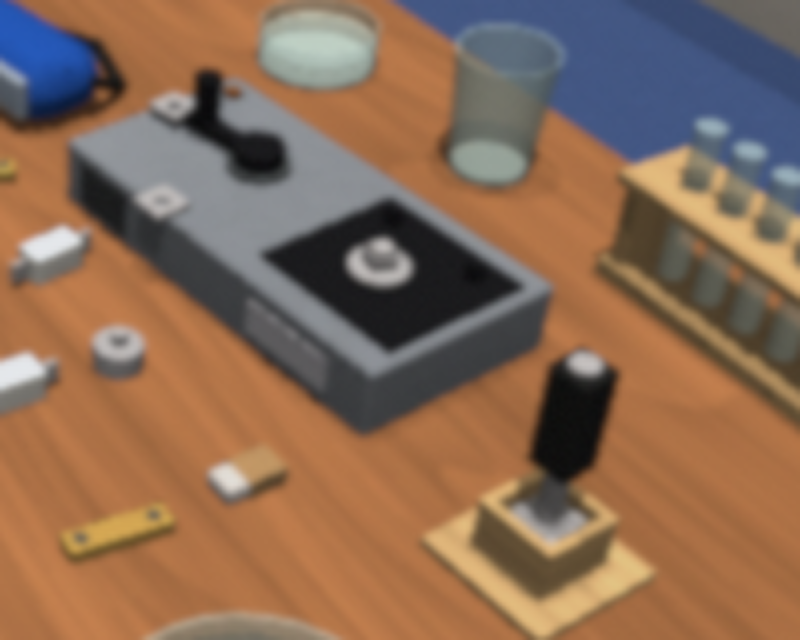

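```bash
python3 -c "
from h import *
print(to(655,83,140,14.6))"
```

```text
[array([-581. , -286.1,   99.1]), ('jaw now', np.float64(68.9), 'turn rad (tool z)', np.float64(0.947))]
```

```bash
T='x'; python3 -m creep '[[[-581,-286,50],0.947],[[-581,-286,50],0.947],[[-581,-286,50],0.947],[[-581,-286,50],0.947],[[-581,-286,50],0.947],[[-581,-286,50],0.947],[[-581,-286,50],0.947],[[-581,-286,50],0.947],[[-581,-286,50],0.947],[[-581,-286,50],0.947]]' 0
python3 -c "
from h import *
print(robot.state()['joints'],to(655,83,140,14.6))"
```

```text
time: 0.93
tool_pos: [498.7, 252.3, 207.0]
orientation: [-180.0, -0.0, 104.6]
contact_force: [-0.0, 0.5, 1.4]
grip_width: 88.0
[ 2.33476516e+01 -1.34438670e+00  8.05254755e+01  4.96316924e-03
  1.00848427e+02  8.75813496e+00] [array([-203.2,  108.7,   67. ]), ('jaw now', np.float64(14.6), 'turn rad (tool z)', np.float64(-0.0))]
```

```bash
python3 -m creep '[[[-203,109,67],0],[[-203,109,67],0],[[-203,109,67],0],[[-203,109,67],0],[[-203,109,67],0],[[-203,109,67],0],[[-203,109,67],0],[[-203,109,67],0],[[-203,109,67],0]]'
python3 - <<'E'
from h import *
print(to(655,83,90,14.6))
snap('side','s2.png',(330,100,490,220),5)
E
```

```text
time: 1.68
tool_pos: [654.1, 85.6, 140.2]
orientation: [-179.9, -0.0, 104.6]
contact_force: [-0.1, 1.0, 0.1]
grip_width: 87.6
[array([-2.8,  0.2, 50.2]), ('jaw now', np.float64(14.6), 'turn rad (tool z)', np.float64(0.0))]
```

View pics/s2.png

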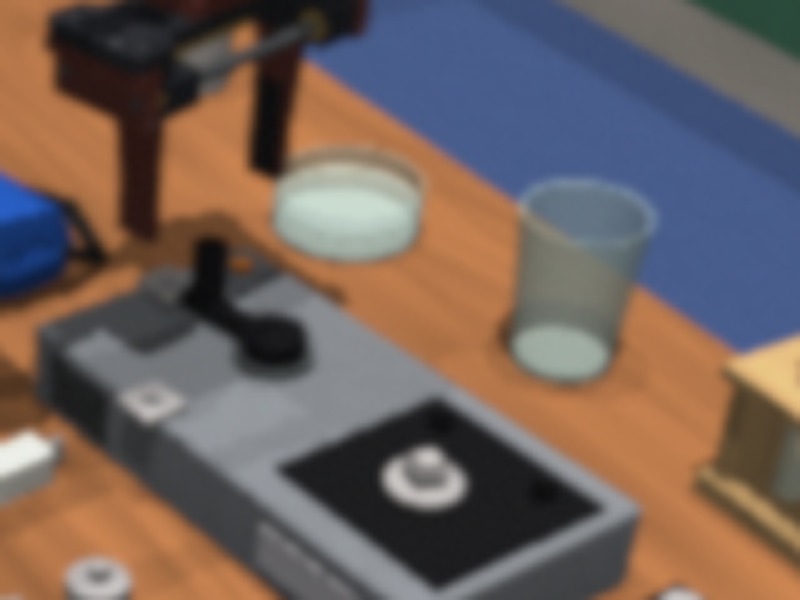

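Fingertips at about (140,235) and (268,170) straddle the post at (208,245). Next I descend and grip.

```bash
python3 -m creep '[[[-1,0,25],0],[[-1,0,50],0],[[-1,0,50],0]]'
python3 -m creep '[[[0,0,0],0],[[0,0,0],0],[[0,0,0],0],[[0,0,0],0],[[0,0,0],0],[[0,0,0],0],[[0,0,0],0],[[0,0,0],0],[[0,0,0],0]]' 1
python3 - <<'E'
from h import *
s=robot.state();r=R()
c=np.array([667.7,34.2]);p=s['tool_pos'][:2];d=p-c;print(np.linalg.norm(d),np.degrees(np.arctan2(d[1],d[0])),s['tool_pos'],s['contact_force'])
a0=104.6
for a in np.arange(6,90,6).tolist()+[81.7]:
    t=np.radians(a0+a);q=c+50*np.array([np.cos(t),np.sin(t)])
    print(a,np.round(r.T@np.append(q-p,0),1),round(-np.radians(a),3))
E
```

```text
time: 1.98
tool_pos: [651.8, 85.6, 85.8]
orientation: [-179.6, -0.1, 104.7]
contact_force: [-0.7, -0.3, -1.4]
grip_width: 87.6
time: 2.73
tool_pos: [654.8, 84.2, 90.5]
orientation: [-180.0, -0.0, 104.6]
contact_force: [-0.5, -0.5, 1.0]
grip_width: 31.4
51.64763520870044 104.51070267969037 [654.75912479  84.20011971  90.51766942] [-0.51827851 -0.52797952  0.99580511]
6 [-1.9 -5.3  0. ] -0.105
12 [ -2.7 -10.5   0. ] -0.209
18 [ -4.1 -15.5   0. ] -0.314
24 [ -6.  -20.4   0. ] -0.419
30 [ -8.3 -25.1   0. ] -0.524
36 [-11.2 -29.5   0. ] -0.628
42 [-14.5 -33.5   0. ] -0.733
48 [-18.2 -37.2   0. ] -0.838
54 [-22.3 -40.5   0. ] -0.942
60 [-26.6 -43.4   0. ] -1.047
66 [-31.3 -45.8   0. ] -1.152
72 [-36.2 -47.6   0. ] -1.257
78 [-41.2 -49.    0. ] -1.361
84 [-46.4 -49.8   0. ] -1.466
81.7 [-44.4 -49.6   0. ] -1.426
```

```bash
python3 -m creep '[[[0,0,0],0],[[0,0,0],0],[[0,0,0],0],[[0,0,0],0],[[0,0,0],0]]'
python3 -m creep '[[[-1,-2.6,0],-0.05],[[-1.9,-5.3,0],-0.105],[[-2.7,-10.5,0],-0.209],[[-4.1,-15.5,0],-0.314],[[-6,-20.4,0],-0.419],[[-8.3,-25.1,0],-0.524],[[-11.2,-29.5,0],-0.628],[[-14.5,-33.5,0],-0.733],[[-18.2,-37.2,0],-0.838],[[-18.2,-37.2,0],-0.838]]'
python3 - <<'E'
from h import *
snap('top','t3.png',(240,90,340,160),7)
s=robot.state();r=R()
c=np.array([667.7,34.2]);p=s['tool_pos'][:2];d=p-c;a0=np.degrees(np.arctan2(d[1],d[0]));print(np.linalg.norm(d),a0,s['tool_pos'],s['contact_force'],s['grip_width'])
a=np.degrees(np.arctan2(r[1,1],r[0,1]));print('jaw',a)
for b in [160,166,172,178,184,186.3]:
    t=np.radians(b);q=c+50*np.array([np.cos(t),np.sin(t)])
    print(b,np.round(r.T@np.append(q-p,0),1),round(-np.radians(b-90-a),3))
E
```

```text
time: 3.15
tool_pos: [655.4, 85.2, 90.6]
orientation: [179.9, -0.1, 104.7]
contact_force: [4.0, 3.1, -0.9]
grip_width: 19.3
time: 3.98
tool_pos: [623.2, 57.1, 90.5]
orientation: [180.0, -0.0, 152.8]
contact_force: [1.6, 1.0, -0.3]
grip_width: 19.3
50.062874976225174 152.65237687984555 [623.23236694  57.19828386  90.51391298] [ 0.43105993  1.23561602 -1.00340947] 19.553141386154564
jaw 62.51575710812003
160 [-0.5 -6.4 -0. ] -0.131
166 [ -1.4 -11.5  -0. ] -0.235
172 [ -2.9 -16.6  -0. ] -0.34
178 [ -4.9 -21.4  -0. ] -0.445
184 [ -7.4 -26.   -0. ] -0.55
186.3 [ -8.5 -27.7  -0. ] -0.59
```

View pics/t3.png

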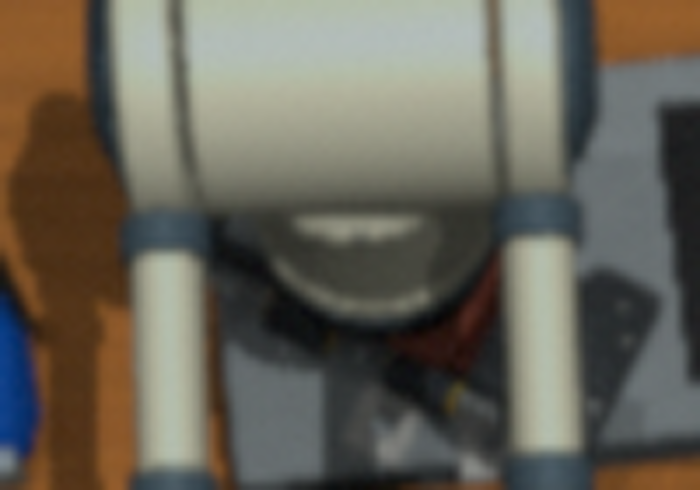

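The post is held (19.5 mm) and moves with the gripper, so I finish the arc, release and rise.

```bash
python3 -m creep '[[[-0.5,-6.4,0],-0.12],[[-1.4,-11.5,0],-0.235],[[-2.9,-16.6,0],-0.34],[[-4.9,-21.4,0],-0.445],[[-7.4,-26,0],-0.55],[[-8.5,-27.7,0],-0.59],[[-8.5,-27.7,0],-0.59],[[-8.5,-27.7,0],-0.59],[[-8.5,-27.7,0],-0.59]]'
python3 -c "
from h import *
s=robot.state();p=s['tool_pos'][:2]-[667.7,34.2];print(np.hypot(*p),np.degrees(np.arctan2(p[1],p[0])))"
python3 -m creep '[[[0,0,0],0],[[0,0,0],0],[[0,0,0],0],[[0,0,0],0],[[0,0,0],0],[[0,0,0],0],[[0,0,0],0]]' 0
python3 -m creep '[[[0,0,-30],0],[[0,0,-70],0],[[0,0,-110],0],[[0,0,-110],0],[[120,0,-110],0],[[120,0,-110],0],[[120,0,-110],0],[[120,0,-110],0],[[120,0,-110],0]]'
python3 -c "
from h import *
print(R().round(2))
snap('top','t4.png',(240,80,460,230),3.6)
snap('side','s3.png',(380,170,500,280),5)"
```

```text
time: 4.78
tool_pos: [618.9, 28.4, 90.5]
orientation: [-179.9, 0.1, -173.8]
contact_force: [5.1, -0.7, -1.8]
grip_width: 19.2
49.16582510373201 -173.23067879027207
time: 5.37
tool_pos: [618.1, 28.8, 90.6]
orientation: [-180.0, -0.0, -173.6]
contact_force: [-0.2, 0.3, -0.1]
grip_width: 62.5
time: 6.12
tool_pos: [497.7, 15.2, 200.9]
orientation: [-180.0, 0.1, -173.6]
contact_force: [0.5, 0.7, 0.4]
grip_width: 87.5
[[-0.99 -0.11  0.  ]
 [-0.11  0.99 -0.  ]
 [-0.   -0.   -1.  ]]
```

View pics/t4.png

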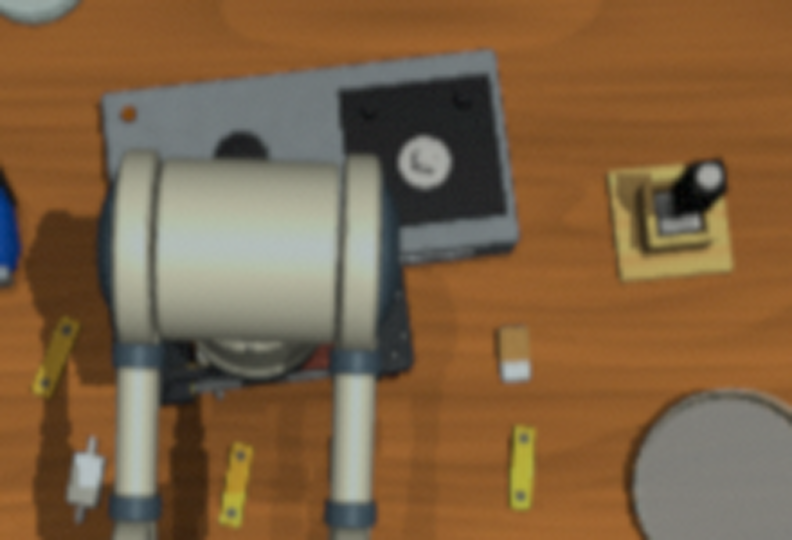

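```bash
python3 -c "
from h import *
print(to(631,-293,190,95.8))"
```

```text
[array([ -96.2, -321.1,   11.3]), ('jaw now', np.float64(96.4), 'turn rad (tool z)', np.float64(0.011))]
```

```bash
python3 -m creep '[[[-96,-321,11],0],[[-96,-321,11],0],[[-96,-321,11],0],[[-96,-321,11],0],[[-96,-321,11],0],[[-96,-321,11],0],[[-96,-321,11],0],[[-96,-321,11],0],[[-96,-321,11],0],[[-96,-321,11],0]]'
python3 - <<'E'
from h import *
import time
a=optics.read_camera('top');b=optics.read_camera('side');print(robot.state()['tool_pos'])
A=cv2.resize(a[90:165,255:385],None,fx=6,fy=6,interpolation=cv2.INTER_CUBIC)[:300,:780]
A=cv2.resize(a[100:160,250:380],(780,360),interpolation=cv2.INTER_CUBIC)
s1=cv2.resize(b[175:215,390:442],(390,238+2),interpolation=cv2.INTER_CUBIC)
s2=cv2.resize(b[190:270,420:500],(390,240),interpolation=cv2.INTER_CUBIC)
cv2.imwrite('pics/c5.png',np.vstack([A,np.hstack([s1,s2])])[:,:,::-1])
E
```

```text
time: 7.05
tool_pos: [631.0, -295.5, 185.4]
orientation: [179.8, -0.2, -173.7]
contact_force: [0.6, 0.1, 0.4]
grip_width: 87.8
[ 630.92141949 -292.70720476  188.74164739]
```

View pics/c5.png

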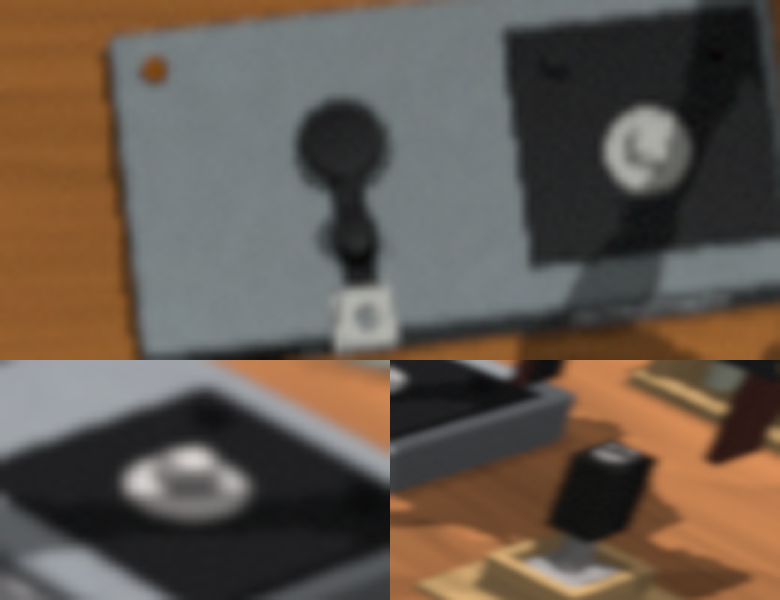

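The handle now points at the hasp: pivot (342,145), ear centre about (366,318). I check the hole alignment numerically against the first picture, with an enlarged crop of before and after.

```bash
python3 - <<'E'
from h import *
a0=cv2.imread('pics/t0.png')[:,:,::-1];a=optics.read_camera('top')
b0=cv2.imread('pics/s0.png')[:,:,::-1];b=optics.read_camera('side')
cv2.imwrite('pics/_top.png',a[:,:,::-1]);cv2.imwrite('pics/_side.png',b[:,:,::-1])
def C(i,u,v,w=13,n=390,h=300):
    return cv2.resize(i[v-10:v+10,u-w:u+w],(n,h),interpolation=cv2.INTER_CUBIC)
print('proj hasp top',px('top',[590.2,25.7,54]),'side',px('side',[590.2,25.7,54]))
u,v=[int(q) for q in px('side',[590.2,25.7,54])]
cv2.imwrite('pics/c6.png',np.vstack([np.hstack([C(a0,310,153),C(a,310,153)]),np.hstack([C(b0,u,v),C(b,u,v)])])[:,:,::-1]);print(u,v)
E
```

```text
proj hasp top [310.2 153.1] side [360.5 179.6]
360 179
```

View pics/c6.png

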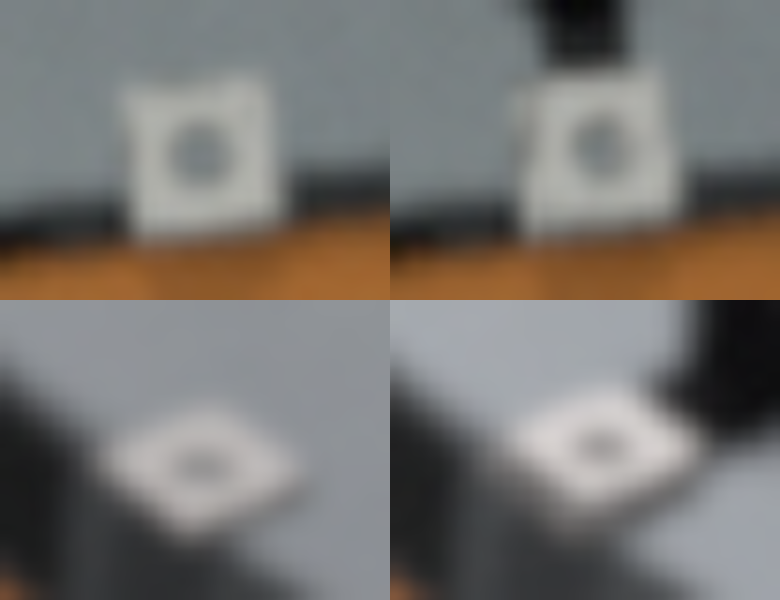

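The holes line up to about 1.3 mm (about 1°, roughly 1.585 rad, inside the stop), after allowing for parallax from the ear's height. The isolator is off, so I grasp the driver.

```bash
python3 -m creep '[[[-0.5,-1,30],0],[[-0.5,-1,60],0],[[-0.5,-1,81],0],[[-0.5,-1,81],0],[[-0.5,-1,81],0],[[-0.5,-1,81],0]]'
python3 -m creep '[[[0,0,0],0],[[0,0,0],0],[[0,0,0],0],[[0,0,0],0],[[0,0,0],0],[[0,0,0],0],[[0,0,0],0],[[0,0,0],0],[[0,0,0],0],[[0,0,0],0]]' 1
python3 -m creep '[[[0,0,0],0],[[0,0,0],0]]'
python3 -m creep '[[[0,0,-20],0],[[0,0,-40],0],[[0,0,-70],0],[[0,0,-100],0],[[0,0,-100],0],[[0,0,-100],0]]'
python3 - <<'E'
from h import *
print(robot.state()['tool_pos'],robot.state()['joints'])
b=optics.read_camera('side');a=optics.read_camera('top')
A=cv2.resize(a[100:140,330:400],(700,400),interpolation=cv2.INTER_CUBIC)
save(b,'s7.png',(380,110,540,230),4.5)
# screw head: local appearance
im=cv2.imread('pics/t0.png')[:,:,::-1]
print(im[115:136,348:369,1])
print(px('top',[663.1,-101.9,75]),px('top',[663.1,-101.9,62]))
E
```

```text
time: 7.75
tool_pos: [631.7, -293.4, 111.6]
orientation: [-179.9, 0.2, -173.5]
contact_force: [0.4, 0.0, 0.2]
grip_width: 87.9
time: 8.58
tool_pos: [630.8, -293.8, 108.5]
orientation: [180.0, -0.0, -173.6]
contact_force: [0.2, 0.3, 0.4]
grip_width: 26.0
time: 8.75
tool_pos: [630.8, -293.8, 108.4]
orientation: [180.0, -0.0, -173.6]
contact_force: [0.1, 0.1, 0.4]
grip_width: 25.8
time: 9.25
tool_pos: [631.7, -294.2, 211.3]
orientation: [-179.8, 0.2, -173.6]
contact_force: [0.4, 0.1, -2.5]
grip_width: 25.9
[ 631.65602053 -294.22924018  211.25778083] [-2.77731216e+01  2.02089745e+01  5.62323931e+01 -2.77863462e-05
  1.03278229e+02 -1.24206034e+02]
[[ 35  34  36  36  37  37  37  36  37  38  37  36  37  36  36  34  36  35
   36  38  35]
 [ 35  35  35  38  36  36  35  39  39  38  39  39  36  35  36  35  38  37
   36  38  37]
 [ 36  36  37  36  34  35  44  57  73  78  76  67  50  41  37  38  37  37
   37  39  34]
 [ 37  36  35  36  40  56  81 106 132 139 135 120  97  77  60  43  36  37
   36  37  38]
 [ 37  36  37  38  62 100 133 150 161 165 163 155 145 134 104  63  42  38
   37  38  37]
 [ 
[... 749 characters left out ...]
4 148 146 159 174 171 144  91  51
   41  38  39]
 [ 40  39  40  61 108 149 168 172 174 173 170 169 170 171 156 116  66  42
   38  38  37]
 [ 40  40  39  44  70 109 141 161 167 171 170 166 161 148 117  76  47  39
   40  39  39]
 [ 40  40  39  40  45  64  94 116 129 141 144 133 115  99  73  47  40  39
   37  41  38]
 [ 41  39  39  39  39  43  53  66  78  91  95  82  66  55  45  41  40  39
   38  38  40]
 [ 41  40  40  38  40  40  39  44  47  51  52  49  42  42  39  38  41  39
   39  38  40]
 [ 39  41  40  41  41  38  38  43  38  41  41  40  41  41  39  41  38  39
   38  40  40]
 [ 42  40  41  39  40  40  40  40  40  40  41  39  40  40  41  39  39  39
   38  40  40]]
[358.2 124. ] [357.9 125.3]
```

View pics/s7.png

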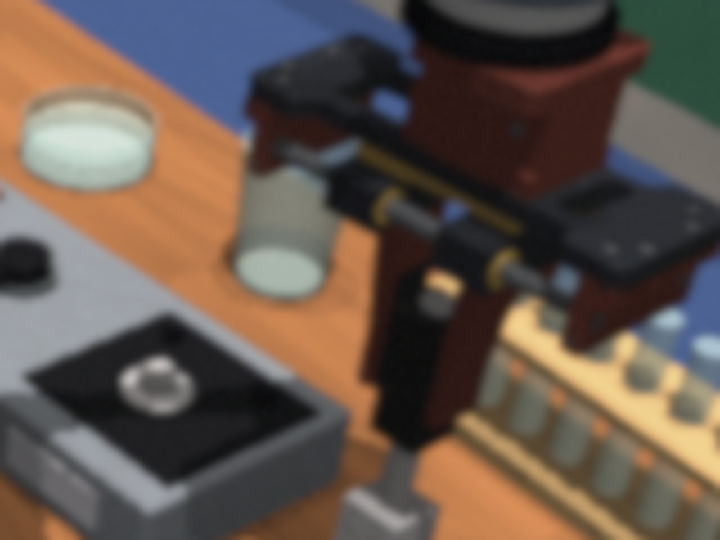

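The driver is held upright: top (437,297), socket at (388,515). I work out its axis offset from the side view and the approach to the screw.

```bash
python3 - <<'E'
from h import *
s=robot.state();t=s['tool_pos'];print(t)
b=optics.read_camera('side')
zt=t[2]-102.4+137-6
print('top ray',ray('side',380+437/4.5,110+297/4.5,zt),'pred',px('side',[t[0],t[1],zt]))
# rim: bottom corners region
print('rim pred',px('side',[t[0],t[1],t[2]-102.4]))
im=b.astype(int).sum(2)//3
u,v=px('side',[t[0],t[1],t[2]-102.4]).astype(int)
print(u,v);print(im[v-14:v+8,u-14:u+15])
a=cv2.imread('pics/t0.png')[:,:,1];cs=[]
m=(a[110:140,345:375]>100).astype(np.uint8);M=cv2.moments(m,True);c=(345+M['m10']/M['m00'],110+M['m01']/M['m00']);print('flange',c,ray('top',*c,62.5),M['m00'])
d=cv2.imread('pics/s0.png')[:,:,1];m=(d[182:210,400:432]>110).astype(np.uint8);n,l,st,ce=cv2.connectedComponentsWithStats(m);print(st,ce+[400,182])
print(px('side',[664.3,-100.6,62]),px('side',[664.3,-100.6,75]))
print(to(664.3,-100,211,84))
E
```

```text
[ 630.54020874 -293.67382581  206.73620523]
top ray [ 641.  -285.6  235.3] pred [475.9 179.7]
rim pred [462.5 233.7]
462 233
[[ 57  61  63  62  64  66  68  72  80  87  86  82  78  76  73  71  72  74
   77  78  80  88 106 124 133 135 135 134 134]
 [ 59  62  65  67  68  72  77  89 105 115 111 100  88  81  74  72  73  76
   77  79  80  86 101 119 129 134 136 135 135]
 [ 64  66  68  71  72  77  87 109 132 144 143 131 117 102  87  78  76  77
   77  79  80  81  90 104 118 127 133 135 136]
 [ 68  70  73  75  76  80  91 114 138 154 158 155 147 131 109  90  82  80
   80  79  79  77  80  87  99 112 123 131 134]
 [ 73  75  76  77  78  80  89 105 124 141 154 161 161 152 131 109  96  88
   83  80  79  77  76  79  83  93 107 119 130]
 [ 75  77  77  78  78  81  87  95 105 118 134 149 159 160 150 134 120 107
   95  83  79  77  76  77  78  81  89 104 121]
 [ 75  76  77  77  79  82  88  93  96 100 110 126 143 155 158 154 146 134
  118  99  85  83  83  84  82  79  82  97 118]
 [ 74  75  76  77  78  83  89  93  94  94  96 104 119 136 151 159 161 157
  145 124 105 103 101  98  89  81  82  99 120]
 [ 74  
[... 1456 characters left out ...]
73  71  71  70  69  71  72  72  73  74  77  82  87  89  90  89
   87  82  78  76  75  76  77  77  78  76  75]
 [ 73  73  73  73  71  70  70  70  71  72  72  72  73  75  79  83  85  83
   80  78  76  75  74  74  75  76  77  77  76]]
flange (357.51234567901236, 124.57407407407408) [ 664.9 -100.9   62.5] 162.0
[[  0   0  32  28 712]
 [  0   0   9   4  23]
 [ 24   0   8   6  27]
 [  7   8  16  11 125]
 [  0  25   4   3   9]] [[415.78651685 196.20365169]
 [402.95652174 183.        ]
 [428.55555556 183.55555556]
 [414.392      195.456     ]
 [401.11111111 208.22222222]]
[414.6 195. ] [415.2 190.6]
[array([-55.4, 188.5,  -4.9]), ('jaw now', np.float64(96.4), 'turn rad (tool z)', np.float64(0.217))]
```

```bash
python3 -m creep '[[[-54.5,188.3,0],0.217],[[-54.5,188.3,0],0.217],[[-54.5,188.3,0],0.217],[[-54.5,188.3,0],0.217],[[-54.5,188.3,0],0.217],[[-54.5,188.3,0],0.217],[[-54.5,188.3,0],0.217],[[-54.5,188.3,0],0.217]]'
python3 - <<'E'
from h import *
b=optics.read_camera('side');a=optics.read_camera('top')
print(robot.state()['tool_pos'],to(663.4,-100.3,180,84))
save(b,'s8.png',(370,110,470,210),6)
t=robot.state()['tool_pos'];u,v=px('side',[t[0],t[1],t[2]-102.4]);print(u,v)
im=b.astype(int).sum(2)//3
print(im[int(v)-6:int(v)+2:2,int(u)-14:int(u)+15],int(u)-14)
E
```

```text
time: 10.07
tool_pos: [663.4, -100.9, 206.7]
orientation: [-180.0, -0.2, 174.0]
contact_force: [0.2, 0.8, -0.5]
grip_width: 25.8
[ 663.46919726 -101.98711632  207.3972053 ] [array([ 0.2,  1.7, 27.4]), ('jaw now', np.float64(83.9), 'turn rad (tool z)', np.float64(-0.002))]
416.9 180.7
[[ 93  91  90  90  90  90  87  84  80  80  85  96 116 133 143 143 131 107
   89  89  87  80  78  84  97 113 120 119 116]
 [ 89  89  89  89  89  88  86  82  79  78  79  82  88  98 109 112 106  93
   81  78  80  79  76  77  83  95 109 119 122]
 [ 89  90  90  90  89  88  86  82  81  80  81  82  84  88  94  97  98  92
   84  78  78  76  75  74  74  76  86 103 114]
 [ 77  83  87  89  90  89  87  85  83  81  80  82  83  88  94  95  96  91
   83  77  74  74  74  75  76  77  76  78  87]] 402
```

View pics/s8.png

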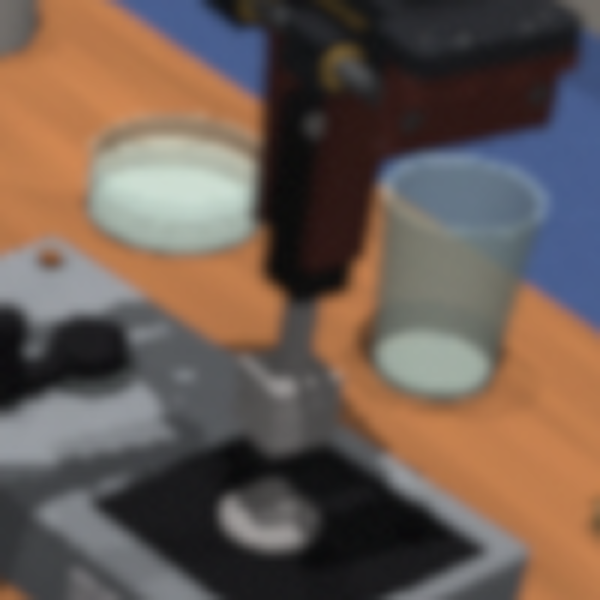

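The socket is at about (290,400), just above the screw flange at (270,517). Their offsets agree to 1–2 mm, so I lower gently and watch the force.

```bash
python3 -m creep '[[[0.7,0,10],0],[[0.7,0,20],0],[[0.7,0,27],0],[[0.7,0,27],0],[[0.7,0,27],0],[[0.7,0,27],0]]'
python3 -m creep '[[[0,0,2],0],[[0,0,4],0],[[0,0,4],0],[[0,0,4],0]]'
python3 -m creep '[[[0,0,2],0],[[0,0,3],0],[[0,0,3],0],[[0,0,3],0]]'
```

```text
time: 10.67
tool_pos: [663.2, -100.7, 181.5]
orientation: [-180.0, -0.0, 174.0]
contact_force: [0.1, 0.1, -1.8]
grip_width: 25.5
time: 11.0
tool_pos: [663.2, -100.5, 177.5]
orientation: [180.0, -0.0, 174.0]
contact_force: [0.3, -0.3, -2.1]
grip_width: 26.1
time: 11.33
tool_pos: [663.2, -100.5, 174.4]
orientation: [180.0, -0.0, 174.0]
contact_force: [0.6, 0.2, -1.4]
grip_width: 25.9
```

```bash
python3 -c "
from h import *
s=robot.state();print(s['tool_pos'],s['contact_force'],s['torque'])"
```

```text
[ 663.1759247  -100.51909594  174.37043784] [ 0.59377313  0.16286671 -1.37652639] [ 0.05799345 -0.00200398 -0.03039937]
```

```bash
python3 -m creep '[[[0,0,2],0],[[0,0,3],0],[[0,0,3],0],[[0,0,3],0]]'
python3 -m creep '[[[0,0,2],0],[[0,0,3],0],[[0,0,3],0],[[0,0,3],0]]'
```

```text
time: 11.67
tool_pos: [663.2, -100.5, 171.4]
orientation: [180.0, -0.0, 174.0]
contact_force: [0.9, -0.5, -0.5]
grip_width: 26.2
time: 12.0
tool_pos: [663.2, -100.6, 168.4]
orientation: [180.0, -0.0, 174.0]
contact_force: [-0.1, 0.4, -1.7]
grip_width: 26.0
```

```bash
python3 -m creep '[[[0,0,1.5],0],[[0,0,3],0],[[0,0,3],0],[[0,0,3],0]]'
python3 -m creep '[[[0,0,1],0],[[0,0,1.5],0],[[0,0,1.5],0],[[0,0,1.5],0]]'
python3 -m creep '[[[0,0,1],0],[[0,0,1.5],0],[[0,0,1.5],0],[[0,0,1.5],0]]'
```

```text
time: 12.33
tool_pos: [663.1, -100.5, 165.3]
orientation: [180.0, -0.0, 174.0]
contact_force: [-0.4, 0.1, -2.4]
grip_width: 25.6
time: 12.67
tool_pos: [663.2, -100.5, 164.1]
orientation: [-180.0, 0.0, 174.0]
contact_force: [-0.3, 0.3, -1.9]
grip_width: 25.6
time: 13.0
tool_pos: [663.3, -100.6, 163.8]
orientation: [-180.0, 0.1, 174.0]
contact_force: [-2.3, 0.8, 6.0]
grip_width: 25.8
```

The driver is seated: the rim is at about 61.6 mm and 8 N is carried on the flange. I turn clockwise about the driver's axis (about 1.3 mm off the tool axis), following the sink.

```bash
python3 -m creep '[[[0,0.1,0],0.1],[[0,0.3,0],0.2],[[-0.1,0.4,0.1],0.3],[[-0.1,0.5,0.3],0.4],[[-0.2,0.6,0.4],0.5],[[-0.2,0.7,0.6],0.6],[[-0.2,0.7,0.6],0.6]]'
python3 -c "
from h import *
s=robot.state();print(s['tool_pos'],s['contact_force'],s['torque'],s['joints'][5])"
```

```text
time: 13.58
tool_pos: [663.8, -99.9, 163.3]
orientation: [179.9, 0.1, 139.3]
contact_force: [-1.3, 0.7, 5.9]
grip_width: 25.9
[663.7985988  -99.92888779 163.34132931] [-1.27511884  0.68386983  5.87351087] [ 0.06719918  0.48661587 -0.02461792] -60.78030146833976
```

```bash
python3 -m creep '[[[0,0.1,0.15],0.1],[[0,0.3,0.3],0.2],[[-0.1,0.4,0.5],0.3],[[-0.1,0.5,0.65],0.4],[[-0.2,0.6,0.8],0.5],[[-0.2,0.7,1],0.6],[[-0.3,0.8,1.1],0.7],[[-0.4,0.9,1.3],0.8],[[-0.5,1,1.4],0.9],[[-0.6,1.1,1.6],1.0]]'
python3 -c "
from h import *
s=robot.state();print(s['tool_pos'],s['contact_force'],s['torque'],s['joints'][5])"
python3 -m creep '[[[0,0.1,0.15],0.1],[[0,0.3,0.3],0.2],[[-0.1,0.4,0.5],0.3],[[-0.1,0.5,0.65],0.4],[[-0.1,0.5,0.65],0.4]]'
python3 -c "
from h import *
s=robot.state();print(s['tool_pos'],s['contact_force'],s['torque'],s['joints'][5])"
```

```text
time: 14.42
tool_pos: [665.2, -99.2, 161.8]
orientation: [179.9, -0.0, 82.1]
contact_force: [-1.1, 1.2, 5.8]
grip_width: 25.8
[665.18876377 -99.15063671 161.79027923] [-1.11123582  1.20003753  5.83721085] [0.24537124 0.34888475 0.08333277] -3.452136939682024
time: 14.83
tool_pos: [665.8, -99.3, 161.1]
orientation: [179.9, -0.1, 59.1]
contact_force: [-0.1, 1.6, 4.9]
grip_width: 25.9
[665.82448259 -99.28399505 161.11765804] [-0.09561321  1.58068706  4.87560674] [ 0.25674187  0.18774493 -0.02592222] 19.48594329747087
```

```bash
python3 -m creep '[[[0,0.1,0.15],0.1],[[0,0.3,0.3],0.2],[[-0.1,0.4,0.5],0.3],[[-0.1,0.4,0.5],0.3],[[-0.1,0.4,0.5],0.3]]'
python3 -c "
from h import *
s=robot.state();print(s['tool_pos'],s['contact_force'],s['torque'],s['joints'][5])"
python3 -m creep '[[[0,0,0.1],0.05],[[0,0.1,0.1],0.1],[[0,0.1,0.1],0.1],[[0,0.1,0.1],0.1]]'
python3 -c "
from h import *
s=robot.state();print(s['tool_pos'],s['contact_force'],s['torque'],s['joints'][5])"
python3 -m creep '[[[0,0,0],0.04],[[0,0.1,0],0.06],[[0,0.1,0],0.06],[[0,0.1,0],0.06]]'
python3 -c "
from h import *
s=robot.state();print(s['tool_pos'],s['contact_force'],s['torque'],s['joints'][5])"
```

```text
time: 15.25
tool_pos: [666.4, -99.5, 160.7]
orientation: [179.9, -0.2, 42.2]
contact_force: [0.5, 1.9, 5.2]
grip_width: 25.7
[666.42924435 -99.52992996 160.72103175] [0.46067968 1.93310798 5.24530024] [ 0.30350775 -0.00152643 -0.06779944] 36.384826790557085
time: 15.58
tool_pos: [666.5, -99.7, 160.5]
orientation: [179.9, -0.2, 36.5]
contact_force: [1.1, 0.6, 5.3]
grip_width: 25.8
[666.52364377 -99.68657206 160.54374613] [1.07505558 0.62543209 5.3099019 ] [ 0.30605499 -0.08883852 -0.00285394] 42.04911538166667
time: 15.92
tool_pos: [666.6, -99.8, 160.4]
orientation: [179.9, -0.2, 33.1]
contact_force: [0.6, 2.6, 4.5]
grip_width: 25.7
[666.58483803 -99.76698886 160.44616997] [0.64474977 2.57223079 4.52116756] [ 0.28709259 -0.20792073  0.01837306] 45.47971074125942
```

```bash
python3 -m creep '[[[0,0,0],0.04],[[0,0.1,0],0.08],[[0,0.1,0],0.08],[[0,0.1,0],0.08]]'
python3 -c "
from h import *
s=robot.state();print(s['tool_pos'],s['contact_force'],s['torque'],s['joints'][5])"
python3 -m creep '[[[0,0,0],0.04],[[0,0.1,0],0.08],[[0,0.1,0],0.08],[[0,0.1,0],0.08]]'
python3 -c "
from h import *
s=robot.state();print(s['tool_pos'],s['contact_force'],s['torque'],s['joints'][5])"
```

```text
time: 16.25
tool_pos: [666.7, -99.9, 160.4]
orientation: [179.9, -0.2, 28.5]
contact_force: [1.6, 0.4, 5.9]
grip_width: 25.7
[666.70438356 -99.88534703 160.44621592] [1.6157251  0.37205081 5.94603231] [ 0.18199276 -0.26307332  0.13509415] 50.05294950437056
time: 16.58
tool_pos: [666.8, -100.0, 160.4]
orientation: [179.9, -0.2, 24.0]
contact_force: [1.7, 0.5, 6.5]
grip_width: 25.9
[ 666.75161969 -100.02772543  160.39628763] [1.73622198 0.48632893 6.46976118] [ 0.19850638 -0.26911304  0.20495756] 54.611984164203406
```

```bash
python3 -m creep '[[[0,0,0],0.04],[[0,0.1,0],0.08],[[0,0.1,0],0.08],[[0,0.1,0],0.08]]'
python3 -c "
from h import *
s=robot.state();print(s['tool_pos'],s['contact_force'],s['torque'],s['joints'][5])"
python3 -m creep '[[[0,0,0],0.04],[[0,0.1,0],0.08],[[0,0.1,0],0.08],[[0,0.1,0],0.08]]'
python3 -c "
from h import *
s=robot.state();print(s['tool_pos'],s['contact_force'],s['torque'],s['joints'][5])"
```

```text
time: 16.92
tool_pos: [666.8, -100.1, 160.4]
orientation: [179.9, -0.2, 19.4]
contact_force: [2.4, 0.3, 5.1]
grip_width: 26.2
[ 666.82292247 -100.103405    160.41041462] [2.3922134  0.25958997 5.10121033] [ 0.14884954 -0.33084998  0.38186513] 59.17938005586639
time: 17.25
tool_pos: [666.9, -100.3, 160.4]
orientation: [179.9, -0.2, 14.8]
contact_force: [1.0, 0.5, 4.8]
grip_width: 26.3
[ 666.90903834 -100.26180391  160.44459224] [0.97585785 0.48801114 4.82148077] [ 0.11922168 -0.35878252  0.3845293 ] 63.7549590158403
```

z has stopped falling (160.4, 3.6 mm of sink) and the torque has levelled at 0.38 N m, so the screw is at its stop. I relax a little, lift off and carry the driver back.

```bash
python3 -m creep '[[[0,-0.1,0],-0.06],[[0,-0.2,-0.5],-0.12],[[0,-0.2,-1],-0.15],[[0,-0.2,-1],-0.15]]'
python3 -m creep '[[[0,0,-5],0],[[0,0,-10],0],[[0,0,-20],0],[[0,0,-35],0],[[0,0,-50],0],[[0,0,-50],0],[[0,0,-50],0]]'
python3 -c "
from h import *
s=robot.state();print(s['contact_force'],s['torque']);print(to(633.4,-293.8,212,96))
snap('top','t9.png',(330,100,380,150),10)"
```

```text
time: 17.58
tool_pos: [666.7, -100.0, 160.6]
orientation: [179.9, -0.2, 23.4]
contact_force: [3.5, 0.4, 3.2]
grip_width: 26.0
time: 18.17
tool_pos: [665.8, -100.4, 210.4]
orientation: [180.0, -0.0, 23.3]
contact_force: [0.6, -0.1, -1.4]
grip_width: 25.7
[ 0.59676817 -0.1421067  -1.3796252 ] [-0.02216359  0.15884809 -0.00393843]
[array([-106.2,  164.9,   -1.5]), ('jaw now', np.float64(-66.7), 'turn rad (tool z)', np.float64(0.301))]
```

```bash
python3 -m creep '[[[-106,165,-2],0.301],[[-106,165,-2],0.301],[[-106,165,-2],0.301],[[-106,165,-2],0.301],[[-106,165,-2],0.301],[[-106,165,-2],0.301],[[-106,165,-2],0.301],[[-106,165,-2],0.301]]'
python3 - <<'E'
from h import *
b=optics.read_camera('side');a=optics.read_camera('top')
cv2.imwrite('pics/_top.png',a[:,:,::-1])
s=robot.state();t=s['tool_pos'];print(t,s['orientation'],to(633.4,-293.8,150,96))
A=cv2.resize(b[140:290,400:530],(520,600),interpolation=cv2.INTER_CUBIC)
B=cv2.resize(a[110:140,342:372],(280,280),interpolation=cv2.INTER_CUBIC)
B=np.vstack([B,np.zeros((320,280,3),np.uint8)])
cv2.imwrite('pics/c9.png',np.hstack([A,B])[:,:,::-1])
print(px('side',[632,-293.8,t[2]-102.4]),px('side',[632,-293.8,40]))
E
```

```text
time: 18.88
tool_pos: [633.5, -293.1, 211.6]
orientation: [-179.9, 0.0, 6.1]
contact_force: [-0.9, 0.3, -2.0]
grip_width: 25.8
[ 634.01239107 -292.15236615  212.06141872] [-1.79973278e+02 -1.78588218e-03  6.15771677e+00] [array([-0.8,  1.6, 62.1]), ('jaw now', np.float64(-83.8), 'turn rad (tool z)', np.float64(0.003))]
[463.6 231.5] [457.4 256.6]
```

View pics/c9.png

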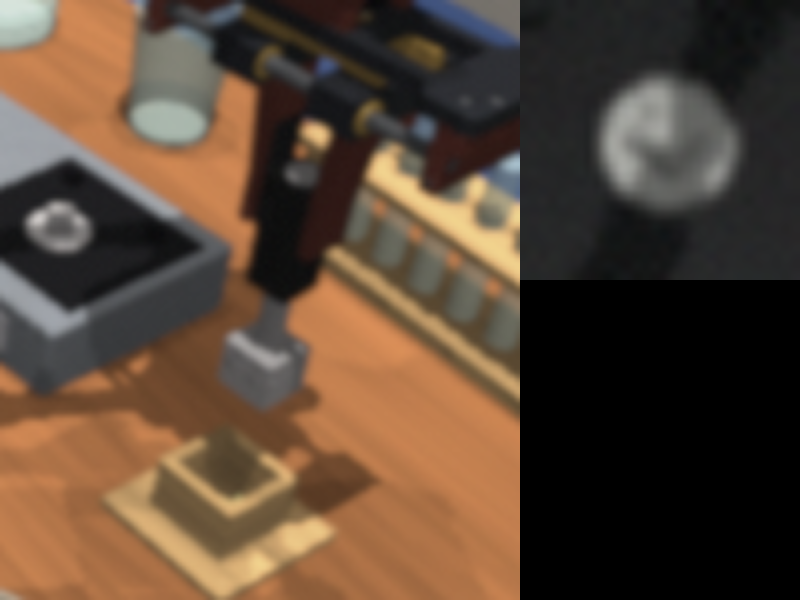

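The driver looks slightly tilted in the grip (socket at (264,372), top at (300,172)). The empty stand pocket is centred at about (228,474). I compute the offset between them.

```bash
python3 - <<'E'
from h import *
z=211.9-102.4
print('rim',ray('side',400+264.5/4,140+374/4,z),'stand',ray('side',400+228/4,140+474/4,40),'drv top',ray('side',400+302/4,140+175/4,z+131))
a=cv2.imread('pics/t0.png')
f=lambda x,y,z:ray('top',240+x/3.8,90+y/3.8,z)
# stand pocket rim corners top view (outer) and base
print('base corners',f(641,143,4),f(764,133,4),f(772,245,4),f(655,257,4))
E
```

```text
rim [ 632.4 -300.6  109.5] stand [ 627.5 -297.8   40. ] drv top [ 614.8 -308.   240.5]
base corners [ 670.7 -247.2    4. ] [ 677.5 -337.4    4. ] [ 594.  -340.5    4. ] [ 585.8 -255.2    4. ]
```

```bash
python3 -c "
from h import *
print(to(629,-294.3,152,96))"
```

```text
[array([-5.2,  1.6, 60.1]), ('jaw now', np.float64(-83.8), 'turn rad (tool z)', np.float64(0.003))]
```

```bash
python3 -m creep '[[[-4.4,0.8,25],0],[[-4.4,0.8,45],0],[[-4.4,0.8,57],0],[[-4.4,0.8,57],0],[[-4.4,0.8,57],0],[[-4.4,0.8,57],0],[[-4.4,0.8,57],0],[[-4.4,0.8,57],0]]'
python3 - <<'E'
from h import *
b=optics.read_camera('side');print(robot.state()['tool_pos'])
save(b,'s10.png',(415,200,505,290),6.5)
E
```

```text
time: 19.65
tool_pos: [630.0, -295.1, 157.0]
orientation: [179.9, -0.1, 6.1]
contact_force: [-0.4, 0.7, -2.1]
grip_width: 25.6
[ 629.85170156 -295.10717336  156.64841562]
```

View pics/s10.png

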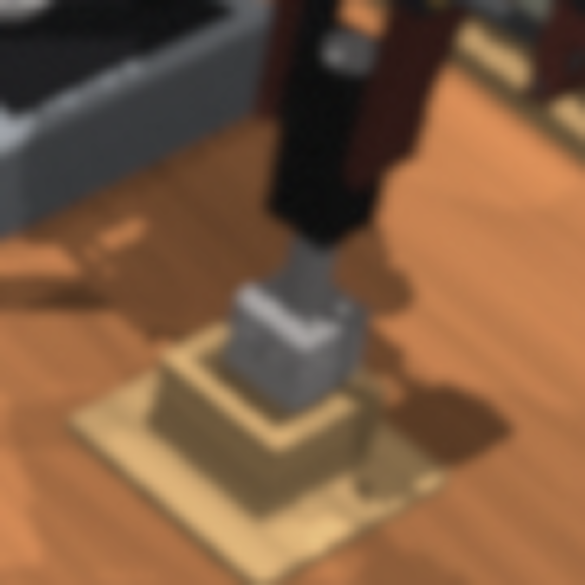

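The socket (about 295,375 in the crop) sits about 5 mm to the right of the pocket centre (270), so I shift about 4.5 mm in −x and lower, watching the force.

```bash
python3 -m creep '[[[-4.5,-1,0],0],[[-4.5,-1,5],0],[[-4.5,-1,10],0],[[-4.5,-1,15],0],[[-4.5,-1,20],0],[[-4.5,-1,20],0],[[-4.5,-1,20],0]]'
python3 - <<'E'
from h import *
b=optics.read_camera('side');s=robot.state();print(s['tool_pos'],s['contact_force'],s['torque'])
save(b,'s11.png',(415,200,505,290),6.5)
E
```

```text
time: 20.28
tool_pos: [624.5, -294.3, 134.1]
orientation: [-179.9, 0.1, 6.1]
contact_force: [-0.3, -0.0, -1.9]
grip_width: 25.6
[ 624.69864681 -294.37774214  134.73887082] [-0.35633795 -0.61437253 -2.24155328] [ 0.0095585   0.13919526 -0.05194926]
```

View pics/s11.png

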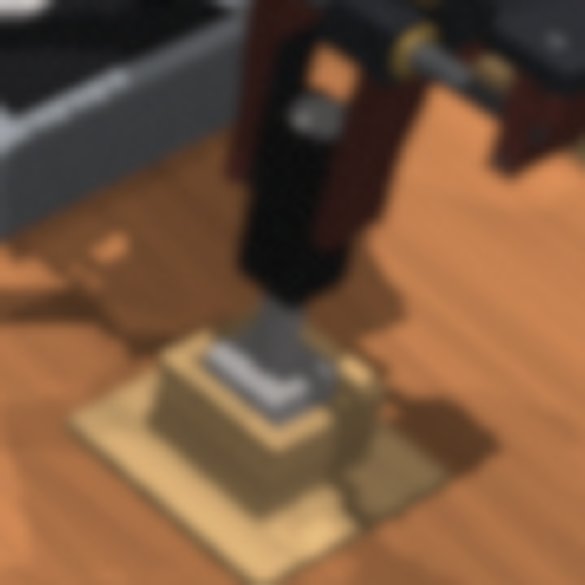

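The socket is in the pocket with no contact force, so I lower to the floor.

```bash
python3 -m creep '[[[0,0,5],0],[[0,0,10],0],[[0,0,15],0],[[0,0,20],0],[[0,0,20],0],[[0,0,20],0]]'
python3 -m creep '[[[0,0,2],0],[[0,0,4],0],[[0,0,4],0],[[0,0,4],0]]'
python3 -m creep '[[[0,0,1],0],[[0,0,2],0],[[0,0,2],0],[[0,0,2],0]]'
```

```text
time: 20.83
tool_pos: [626.8, -294.6, 121.1]
orientation: [179.8, -0.5, 6.1]
contact_force: [-1.0, 2.8, 17.5]
grip_width: 25.8
time: 21.17
tool_pos: [628.2, -294.4, 120.7]
orientation: [179.7, -0.7, 6.1]
contact_force: [0.1, 4.7, 25.5]
grip_width: 25.9
time: 21.5
tool_pos: [628.9, -294.3, 120.4]
orientation: [179.6, -0.9, 6.2]
contact_force: [-0.1, 5.0, 29.9]
grip_width: 25.7
```

Contact came at z≈121, about 12 mm early. That matches the socket appearing lower than expected in the last two pictures: the driver slid about 12 mm down in the grip when it was drawn off the screw. The socket is therefore on the floor, so I relieve the pressure, release and rise.

```bash
python3 -m creep '[[[0,0,-4],0],[[0,0,-6],0],[[0,0,-6],0],[[0,0,-6],0]]'
python3 -c "
from h import *
s=robot.state();print(s['tool_pos'],s['contact_force'],s['orientation'])"
```

```text
time: 21.83
tool_pos: [627.6, -294.5, 120.5]
orientation: [179.8, -0.6, 6.1]
contact_force: [3.8, 2.2, 13.3]
grip_width: 25.8
[ 627.62819835 -294.53577716  120.54603787] [ 3.8059825   2.18862741 13.26633227] [179.76464352  -0.55443325   6.11578769]
```

```bash
python3 -m creep '[[[1,0,-2],0],[[2,0,-3],0],[[2,0,-3],0],[[2,0,-3],0]]'
python3 -m creep '[[[0,0,0],0],[[0,0,0],0],[[0,0,0],0],[[0,0,0],0],[[0,0,0],0],[[0,0,0],0],[[0,0,0],0],[[0,0,0],0],[[0,0,0],0]]' 0
python3 -m creep '[[[0,0,-10],0],[[0,0,-30],0],[[0,0,-60],0],[[0,0,-90],0],[[0,0,-90],0],[[0,0,-90],0]]'
python3 - <<'E'
from h import *
print(to(620,-100,210,90))
E
```

```text
time: 22.17
tool_pos: [628.0, -294.6, 120.5]
orientation: [179.9, -0.2, 6.1]
contact_force: [2.7, 0.4, 8.1]
grip_width: 26.1
time: 22.92
tool_pos: [626.8, -294.2, 118.1]
orientation: [-180.0, 0.0, 6.1]
contact_force: [-0.1, -0.1, 0.8]
grip_width: 82.3
time: 23.42
tool_pos: [627.7, -294.7, 212.4]
orientation: [179.8, -0.3, 6.1]
contact_force: [-0.4, 0.6, -0.8]
grip_width: 88.3
[array([  12.9, -194.4,    1.8]), ('jaw now', np.float64(-83.9), 'turn rad (tool z)', np.float64(0.106))]
```

```bash
cat >> h.py <<'E'
def parts():
    a=optics.read_camera('top');h=cv2.cvtColor(a,cv2.COLOR_RGB2HSV).astype(int);H,S,V=h[...,0],h[...,1],h[...,2]
    out=[]
    for n,m,z in(('link',(H>21)&(H<34)&(S>140)&(V>110),10),('fuse',(S<60)&(V>135),22)):
        k,l,st,ce=cv2.connectedComponentsWithStats(m.astype(np.uint8))
        for i in range(1,k):
            if 40<st[i,4]<400:
                pts=np.argwhere(l==i)[:,::-1]
                w=np.array([ray('top',*p,z)[:2] for p in pts]);c=w.mean(0);ev,E=np.linalg.eigh(np.cov((w-c).T))
                L=4*np.sqrt(np.maximum(ev,0)/1.33)
                if L[1]<80: out.append((n,ce[i].round(1),c.round(1),'ang',np.degrees(np.arctan2(E[1,1],E[0,1])).round(1)%180,'LxW',L[::-1].round(0),st[i,4]))
    for o in out: print(*o)
    return a
E
python3 - <<'E'
from h import *
a=parts();b=optics.read_camera('side')
A=cv2.resize(a[150:235,240:400],(480,255),interpolation=cv2.INTER_CUBIC)
B=cv2.resize(b[190:290,410:510],(400,400),interpolation=cv2.INTER_CUBIC)
D=cv2.resize(b[170:220,380:450],(400,200*1),interpolation=cv2.INTER_CUBIC)
C=np.zeros((400,780,3),np.uint8);C[:400,:400]=B;C[:200,400:780]=D[:,:380];C[200:400,400:780]=cv2.resize(a[150:234,240:400],(380,200))
cv2.imwrite('pics/c12.png',C[:,:,::-1])
E
```

```text
Traceback (most recent call last):
  File "h.py", line 35, in parts
    w=np.array([ray('top',*p,z)[:2] for p in pts]);c=w.mean(0);ev,E=np.linalg.eigh(np.cov((w-c).T))
                ~~~^^^^^^^^^^^^
  File "h.py", line 10, in ray
    c=optics.calibration(name);K=np.array(c['K']);T=np.array(c['camera_from_world'])
ValueError: time passes only in moves, steps and waits
```

View pics/c12.png

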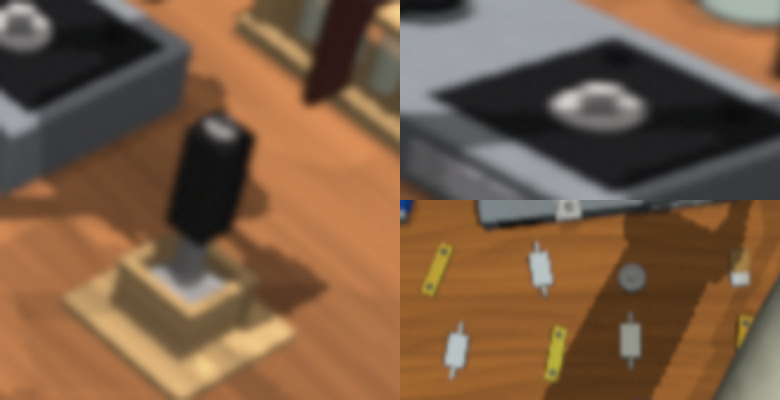

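The driver stands upright in its stand, and the screw flange is down on the cover. The parts are unmoved in the lower-right crop: three bars and three white fuses. I fetch the middle fuse C at about (444,-45) first.

```bash
python3 -m creep '[[[-156,-267,90],0.107],[[-156,-267,90],0.107],[[-156,-267,90],0.107],[[-156,-267,90],0.107],[[-156,-267,90],0.107],[[-156,-267,90],0.107],[[-156,-267,90],0.107],[[-156,-267,90],0.107],[[-156,-267,90],0.107],[[-156,-267,90],0.107]]'
python3 -c "
from h import *
print(to(444,-45,25,-90))"
```

```text
time: 24.4
tool_pos: [442.1, -44.2, 116.4]
orientation: [-180.0, 0.1, 0.1]
contact_force: [0.1, 0.0, 0.7]
grip_width: 87.7
[array([ 2.1,  0.8, 91.4]), ('jaw now', np.float64(-89.9), 'turn rad (tool z)', np.float64(0.001))]
```

```bash
python3 -m creep '[[[1.5,0.8,30],0],[[1.5,0.8,60],0],[[1.5,0.8,90],0],[[1.5,0.8,90],0],[[1.5,0.8,90],0],[[1.5,0.8,90],0]]'
python3 -m creep '[[[0,0,0],0],[[0,0,0],0],[[0,0,0],0],[[0,0,0],0],[[0,0,0],0],[[0,0,0],0],[[0,0,0],0],[[0,0,0],0],[[0,0,0],0],[[0,0,0],0]]' 1
python3 -m creep '[[[0,0,0],0],[[0,0,0],0],[[0,0,-30],0],[[0,0,-60],0],[[0,0,-90],0],[[0,0,-90],0]]'
python3 -c "
from h import *
print(to(424,-370,90,-90))"
```

```text
time: 24.9
tool_pos: [446.1, -46.7, 29.7]
orientation: [180.0, -0.1, -0.1]
contact_force: [0.6, 0.9, 1.5]
grip_width: 88.0
time: 25.73
tool_pos: [444.9, -45.9, 28.1]
orientation: [-180.0, 0.0, -0.1]
contact_force: [0.9, -0.6, -0.2]
grip_width: 24.5
time: 26.23
tool_pos: [447.6, -46.5, 124.8]
orientation: [179.9, -0.6, -0.1]
contact_force: [0.5, -0.1, 0.2]
grip_width: 21.8
[array([-23.6, 323.5,  35.1]), ('jaw now', np.float64(-90.1), 'turn rad (tool z)', np.float64(-0.001))]
```

```bash
python3 -m creep '[[[-22,324,0],0],[[-22,324,0],0],[[-22,324,0],0],[[-22,324,0],0],[[-22,324,0],0],[[-22,324,0],0],[[-22,324,0],0],[[-22,324,0],0],[[-22,324,0],0],[[-22,324,0],0]]'
python3 -c "
from h import *
print(robot.state()['grip_width'],to(424,-370,37,-90))"
```

```text
time: 27.07
tool_pos: [421.7, -371.0, 116.7]
orientation: [-179.9, 0.1, -0.2]
contact_force: [-0.3, 0.2, -0.8]
grip_width: 21.8
21.814559542835852 [array([ 2.5, -0.9, 79.7]), ('jaw now', np.float64(-90.2), 'turn rad (tool z)', np.float64(-0.004))]
```

```bash
python3 -m creep '[[[1.5,-0.5,30],0],[[1.5,-0.5,60],0],[[1.5,-0.5,81],0],[[1.5,-0.5,81],0],[[1.5,-0.5,81],0],[[1.5,-0.5,81],0]]'
python3 -m creep '[[[0,0,0],0],[[0,0,0],0],[[0,0,0],0],[[0,0,0],0]]' 0.68
python3 -m creep '[[[0,0,-30],0],[[0,0,-60],0],[[0,0,-85],0],[[0,0,-85],0]]'
python3 -m creep '[[[104,-428,0],-0.157],[[104,-428,0],-0.157],[[104,-428,0],-0.157],[[104,-428,0],-0.157],[[104,-428,0],-0.157],[[104,-428,0],-0.157],[[104,-428,0],-0.157],[[104,-428,0],-0.157],[[104,-428,0],-0.157],[[104,-428,0],-0.157]]' 0
python3 -m creep '[[[0,0,0],0]]'
python3 -c "
from h import *
print(robot.state()['joints']);print(to(527,57.5,28,-81.5))"
```

```text
time: 27.57
tool_pos: [424.7, -368.9, 38.5]
orientation: [180.0, -0.1, -0.0]
contact_force: [0.9, -0.0, -1.0]
grip_width: 21.7
time: 27.9
tool_pos: [424.3, -369.7, 38.0]
orientation: [179.9, -0.1, -0.1]
contact_force: [0.4, -0.3, -0.9]
grip_width: 28.2
time: 28.23
tool_pos: [426.0, -371.4, 129.3]
orientation: [179.6, -0.4, -0.1]
contact_force: [0.2, -0.8, -0.2]
grip_width: 27.9
time: 29.07
tool_pos: [522.9, 37.3, 122.0]
orientation: [180.0, -0.0, 8.9]
contact_force: [0.6, -0.6, -0.5]
grip_width: 87.1
time: 29.15
tool_pos: [523.4, 41.9, 121.7]
orientation: [-179.8, -0.0, 9.3]
contact_force: [-0.3, 0.2, -0.0]
grip_width: 88.0
[ 0.74416763 -5.88536147 93.52053424  0.19326214 92.35108099 81.43409499]
[array([  6. , -14.5,  93.8]), ('jaw now', np.float64(-80.7), 'turn rad (tool z)', np.float64(0.014))]
```

```bash
python3 -m creep '[[[5,-16,0],0],[[5,-16,0],0],[[5,-16,0],0],[[5,-16,0],0]]'
python3 -c "
from h import *
print(to(527,57.5,28,-81.5))"
```

```text
time: 29.48
tool_pos: [525.2, 50.9, 121.9]
orientation: [180.0, 0.0, 8.9]
contact_force: [-0.3, 0.3, 0.4]
grip_width: 87.8
[array([ 2.8, -6.3, 93.9]), ('jaw now', np.float64(-81.1), 'turn rad (tool z)', np.float64(0.007))]
```

```bash
python3 -m creep '[[[2.8,-6.3,30],0],[[2.8,-6.3,60],0],[[2.8,-6.3,94],0],[[2.8,-6.3,94],0],[[2.8,-6.3,94],0],[[2.8,-6.3,94],0]]'
python3 -m creep '[[[0,0,0],0],[[0,0,0],0],[[0,0,0],0],[[0,0,0],0],[[0,0,0],0],[[0,0,0],0],[[0,0,0],0],[[0,0,0],0],[[0,0,0],0],[[0,0,0],0]]' 1
python3 -m creep '[[[0,0,0],0],[[0,0,0],0],[[0,0,-30],0],[[0,0,-60],0],[[0,0,-90],0],[[0,0,-90],0]]'
python3 -m creep '[[[-157,331,0],0.157],[[-157,331,0],0.157],[[-157,331,0],0.157],[[-157,331,0],0.157],[[-157,331,0],0.157],[[-157,331,0],0.157],[[-157,331,0],0.157],[[-157,331,0],0.157],[[-157,331,0],0.157],[[-157,331,0],0.157]]'
python3 -m creep '[[[0,0,0],0],[[0,0,0],0]]'
python3 -c "
from h import *
print(to(424,-294,37,-90))"
```

```text
time: 29.98
tool_pos: [528.0, 57.8, 30.0]
orientation: [180.0, -0.1, 8.9]
contact_force: [0.2, -0.1, 0.9]
grip_width: 87.8
time: 30.82
tool_pos: [527.1, 58.6, 28.0]
orientation: [-180.0, 0.0, 8.9]
contact_force: [0.1, -1.0, -0.8]
grip_width: 25.0
time: 31.32
tool_pos: [530.0, 58.7, 125.4]
orientation: [179.9, -0.6, 8.9]
contact_force: [0.9, -0.2, 0.9]
grip_width: 21.6
time: 32.15
tool_pos: [421.0, -297.7, 117.2]
orientation: [179.9, 0.1, -0.4]
contact_force: [-0.3, 1.0, -0.7]
grip_width: 21.7
time: 32.32
tool_pos: [423.4, -292.2, 117.5]
orientation: [-179.9, 0.0, -0.1]
contact_force: [-0.4, 0.2, -0.8]
grip_width: 21.6
[array([ 0.7,  1.8, 80.5]), ('jaw now', np.float64(-90.1), 'turn rad (tool z)', np.float64(-0.002))]
```

```bash
python3 -m creep '[[[0.5,0.5,30],0],[[0.5,0.5,60],0],[[0.5,0.5,80],0],[[0.5,0.5,80],0],[[0.5,0.5,80],0],[[0.5,0.5,80],0]]'
python3 -m creep '[[[0,0,0],0],[[0,0,0],0],[[0,0,0],0],[[0,0,0],0]]' 0.68
python3 -m creep '[[[0,0,-30],0],[[0,0,-60],0],[[0,0,-85],0],[[0,0,-85],0],[[0,-100,-85],0],[[0,-100,-85],0],[[0,-100,-85],0]]'
python3 -m creep '[[[9.3,-347,0],0.159],[[9.3,-347,0],0.159],[[9.3,-347,0],0.159],[[9.3,-347,0],0.159],[[9.3,-347,0],0.159],[[9.3,-347,0],0.159],[[9.3,-347,0],0.159],[[9.3,-347,0],0.159],[[9.3,-347,0],0.159],[[9.3,-347,0],0.159]]' 0
python3 -m creep '[[[0,0,0],0],[[0,0,0],0]]'
python3 -c "
from h import *
print(robot.state()['joints']);print(to(433.3,154.3,28,-99.1))"
```

```text
time: 32.82
tool_pos: [424.9, -292.8, 39.6]
orientation: [180.0, -0.1, 0.0]
contact_force: [0.5, -0.5, 0.1]
grip_width: 21.8
time: 33.15
tool_pos: [424.3, -293.6, 39.0]
orientation: [179.9, -0.1, -0.1]
contact_force: [1.0, -0.4, -0.1]
grip_width: 27.6
time: 33.73
tool_pos: [423.8, -190.2, 122.9]
orientation: [-179.9, -0.0, -0.0]
contact_force: [0.2, -0.4, -0.8]
grip_width: 27.8
time: 34.57
tool_pos: [433.2, 157.2, 122.7]
orientation: [-179.9, 0.0, -8.9]
contact_force: [-0.4, -0.3, -0.4]
grip_width: 87.4
time: 34.73
tool_pos: [433.7, 152.9, 122.8]
orientation: [180.0, 0.0, -9.2]
contact_force: [0.4, 0.3, 0.3]
grip_width: 87.8
[ 1.52071609e+01 -1.63513476e+01  1.02538813e+02 -3.40607914e-02
  9.38463529e+01  1.14398618e+02]
[array([-0.6, -1.4, 94.8]), ('jaw now', np.float64(-99.2), 'turn rad (tool z)', np.float64(-0.002))]
```

```bash
python3 -m creep '[[[-0.4,-0.8,30],0],[[-0.4,-0.8,60],0],[[-0.4,-0.8,95],0],[[-0.4,-0.8,95],0],[[-0.4,-0.8,95],0],[[-0.4,-0.8,95],0]]'
python3 -m creep '[[[0,0,0],0],[[0,0,0],0],[[0,0,0],0],[[0,0,0],0],[[0,0,0],0],[[0,0,0],0],[[0,0,0],0],[[0,0,0],0],[[0,0,0],0],[[0,0,0],0]]' 1
python3 -m creep '[[[0,0,0],0],[[0,0,0],0],[[0,0,-30],0],[[0,0,-60],0],[[0,0,-90],0],[[0,0,-90],0]]'
python3 -m creep '[[[34,241,0],-0.159],[[34,241,0],-0.159],[[34,241,0],-0.159],[[34,241,0],-0.159],[[34,241,0],-0.159],[[34,241,0],-0.159],[[34,241,0],-0.159]]'
python3 -m creep '[[[-4.6,243,0],0],[[-4.6,243,0],0],[[-4.6,243,0],0],[[-4.6,243,0],0],[[-4.6,243,0],0],[[-4.6,243,0],0],[[-4.6,243,0],0],[[-4.6,243,0],0],[[-4.6,243,0],0]]'
python3 -c "
from h import *
print(to(424,-331.5,42,-90))"
```

```text
time: 35.23
tool_pos: [434.5, 153.8, 30.0]
orientation: [-180.0, -0.1, -9.3]
contact_force: [-0.1, -1.0, 0.0]
grip_width: 87.9
time: 36.07
tool_pos: [433.5, 154.5, 28.0]
orientation: [180.0, 0.0, -9.2]
contact_force: [0.1, 0.3, -0.8]
grip_width: 24.4
time: 36.57
tool_pos: [436.2, 155.3, 125.0]
orientation: [-179.8, -0.5, -9.2]
contact_force: [1.2, -0.2, 1.3]
grip_width: 0.4
time: 37.15
tool_pos: [427.8, -95.2, 117.8]
orientation: [179.8, 0.0, -0.5]
contact_force: [-0.3, -0.2, -0.2]
grip_width: 0.2
time: 37.9
tool_pos: [423.8, -330.9, 117.5]
orientation: [-179.9, 0.0, -0.1]
contact_force: [0.5, 0.2, -0.6]
grip_width: 0.6
[array([ 0.3,  0.7, 75.5]), ('jaw now', np.float64(-90.1), 'turn rad (tool z)', np.float64(-0.001))]
```

The gripper closed on nothing, so fuse B was probably knocked aside. I measure again.

```bash
python3 -c "
from h import *
a=parts();cv2.imwrite('pics/_top.png',a[:,:,::-1])
print(to(433,154,118,-90))"
```

```text
link [255.2 179.3] [527.6 178.3] ang 158.0 LxW [59. 17.] 115
link [384.3 210. ] [ 440.4 -174.1] ang 176.5 LxW [61. 18.] 135
link [305.1 214.4] [430.1  41.5] ang 169.8 LxW [60. 18.] 124
fuse [164.6  55.1] [879.3 433.6] ang 131.2 LxW [39. 23.] 109
fuse [312.5  61.4] [857.2  19.3] ang 91.8 LxW [42. 11.] 45
fuse [622.5  81.7] [ 791.  -838.1] ang 136.9 LxW [72. 45.] 378
fuse [609.8 113.9] [ 700.1 -796.5] ang 67.6 LxW [54. 32.] 207
fuse [357.5 124.7] [ 675.3 -103.6] ang 13.0 LxW [33. 32.] 122
fuse [284.  151.9] [600.8  98.3] ang 88.4 LxW [67. 27.] 141
fuse [310.4 152.1] [599.8  26.2] ang 112.6 LxW [31. 28.] 100
fuse [337.3 182. ] [516.7 -46.5] ang 40.599999999999994 LxW [27. 26.] 100
fuse [249.3 228.5] [391.9 191.5] ang 169.9 LxW [48. 21.] 137
fuse [270.3 327.2] [131.7 133.6] ang 69.8 LxW [23. 20.] 65
fuse [327.6 342. ] [ 93. -17.] ang 73.2 LxW [56. 21.] 169
fuse [321.7 396.3] [-44.2  -0.6] ang 90.9 LxW [38. 20.] 97
[array([ 8.900e+00, -4.845e+02,  3.000e-01]), ('jaw now', np.float64(-90.0), 'turn rad (tool z)', np.float64(-0.0))]
```

Fuse B is now at (392,191.5), knocked about 55 mm; everything else is unmoved.

```bash
python3 -m creep '[[[-16,-262,0],0],[[-16,-262,0],0],[[-16,-262,0],0],[[-16,-262,0],0],[[-16,-262,0],0],[[-16,-262,0],0],[[-16,-262,0],0]]' 0
python3 -m creep '[[[-16,-261,0],0.175],[[-16,-261,0],0.175],[[-16,-261,0],0.175],[[-16,-261,0],0.175],[[-16,-261,0],0.175],[[-16,-261,0],0.175],[[-16,-261,0],0.175],[[-16,-261,0],0.175],[[-16,-261,0],0.175]]'
python3 -c "
from h import *
print(to(392,191.5,28,-100))"
```

```text
time: 38.53
tool_pos: [407.2, -64.0, 118.5]
orientation: [-179.9, -0.1, 0.3]
contact_force: [1.0, -1.1, 0.7]
grip_width: 43.6
time: 39.28
tool_pos: [391.1, 192.7, 118.2]
orientation: [180.0, -0.0, -9.8]
contact_force: [0.4, -0.2, -0.0]
grip_width: 88.0
[array([ 1.1,  1. , 90.2]), ('jaw now', np.float64(-99.8), 'turn rad (tool z)', np.float64(0.003))]
```

```bash
python3 -m creep '[[[0.8,0.7,30],0],[[0.8,0.7,60],0],[[0.8,0.7,90],0],[[0.8,0.7,90],0],[[0.8,0.7,90],0],[[0.8,0.7,90],0]]'
python3 -m creep '[[[0,0,0],0],[[0,0,0],0],[[0,0,0],0],[[0,0,0],0],[[0,0,0],0],[[0,0,0],0],[[0,0,0],0],[[0,0,0],0],[[0,0,0],0],[[0,0,0],0]]' 1
python3 -m creep '[[[0,0,0],0],[[0,0,0],0],[[0,0,-30],0],[[0,0,-60],0],[[0,0,-90],0],[[0,0,-90],0]]'
python3 -m creep '[[[61.2,254.3,0],-0.175],[[61.2,254.3,0],-0.175],[[61.2,254.3,0],-0.175],[[61.2,254.3,0],-0.175],[[61.2,254.3,0],-0.175],[[61.2,254.3,0],-0.175],[[61.2,254.3,0],-0.175]]'
python3 -m creep '[[[16,262,0],0],[[16,262,0],0],[[16,262,0],0],[[16,262,0],0],[[16,262,0],0],[[16,262,0],0],[[16,262,0],0],[[16,262,0],0],[[16,262,0],0]]'
python3 -c "
from h import *
print(to(424,-331.5,42,-90))"
```

```text
time: 39.78
tool_pos: [393.8, 190.1, 29.9]
orientation: [-179.9, -0.1, -10.1]
contact_force: [0.3, 0.7, 0.8]
grip_width: 87.8
time: 40.62
tool_pos: [393.0, 190.4, 28.1]
orientation: [180.0, 0.0, -10.1]
contact_force: [0.1, 1.4, 0.3]
grip_width: 24.6
time: 41.12
tool_pos: [395.5, 191.4, 124.8]
orientation: [-179.7, -0.5, -10.1]
contact_force: [0.4, 0.8, -0.1]
grip_width: 21.9
time: 41.7
tool_pos: [408.1, -74.7, 117.5]
orientation: [179.9, 0.0, -0.3]
contact_force: [0.2, 0.5, 0.2]
grip_width: 21.4
time: 42.45
tool_pos: [424.0, -332.3, 117.1]
orientation: [-179.9, 0.1, -0.1]
contact_force: [1.4, 1.4, -0.6]
grip_width: 21.5
[array([ 0.1, -0.7, 75.1]), ('jaw now', np.float64(-90.1), 'turn rad (tool z)', np.float64(-0.002))]
```

```bash
python3 -m creep '[[[0,0,30],0],[[0,0,60],0],[[0,0,77],0],[[0,0,77],0],[[0,0,77],0],[[0,0,77],0]]'
python3 -m creep '[[[0,0,0],0],[[0,0,0],0],[[0,0,0],0],[[0,0,0],0]]' 0.69
python3 -m creep '[[[0,0,-30],0],[[0,0,-60],0],[[0,0,-80],0],[[0,0,-80],0],[[0,0,-80],0]]'
python3 -m creep '[[[16.5,-157,0],0.07],[[16.5,-157,0],0.07],[[16.5,-157,0],0.07],[[16.5,-157,0],0.07],[[16.5,-157,0],0.07],[[16.5,-157,0],0.07],[[16.5,-157,0],0.07],[[16.5,-157,0],0.07]]' 0
python3 -c "
from h import *
print(to(440.5,-174.5,21,-94))"
```

```text
time: 42.95
tool_pos: [425.3, -332.1, 42.9]
orientation: [179.9, -0.1, 0.0]
contact_force: [-0.2, 0.3, -0.3]
grip_width: 21.7
time: 43.28
tool_pos: [424.8, -333.0, 42.1]
orientation: [179.9, -0.1, -0.1]
contact_force: [-0.3, -0.2, 0.1]
grip_width: 26.8
time: 43.7
tool_pos: [425.0, -333.3, 122.7]
orientation: [179.9, -0.1, -0.1]
contact_force: [-0.2, -0.3, -0.9]
grip_width: 26.9
time: 44.37
tool_pos: [440.6, -176.6, 120.2]
orientation: [-180.0, 0.1, -4.2]
contact_force: [-0.4, -0.2, -0.5]
grip_width: 77.2
[array([-0.2, -2.1, 99.2]), ('jaw now', np.float64(-94.2), 'turn rad (tool z)', np.float64(-0.003))]
```

```bash
python3 -m creep '[[[-0.2,-1,30],0],[[-0.2,-1,60],0],[[-0.2,-1,85],0],[[-0.2,-1,100],0],[[-0.2,-1,100],0],[[-0.2,-1,100],0]]'
python3 -m creep '[[[0,0,0],0],[[0,0,0],0],[[0,0,0],0],[[0,0,0],0],[[0,0,0],0],[[0,0,0],0],[[0,0,0],0],[[0,0,0],0],[[0,0,0],0],[[0,0,0],0]]' 1
python3 -m creep '[[[0,0,0],0],[[0,0,0],0],[[0,0,0],0],[[0,0,-30],0],[[0,0,-60],0],[[0,0,-90],0],[[0,0,-90],0]]'
python3 -m creep '[[[-33.3,-281.5,0],-0.07],[[-33.3,-281.5,0],-0.07],[[-33.3,-281.5,0],-0.07],[[-33.3,-281.5,0],-0.07],[[-33.3,-281.5,0],-0.07],[[-33.3,-281.5,0],-0.07],[[-33.3,-281.5,0],-0.07],[[-33.3,-281.5,0],-0.07]]'
python3 -m creep '[[[-13.5,-284,0],0],[[-13.5,-284,0],0],[[-13.5,-284,0],0],[[-13.5,-284,0],0],[[-13.5,-284,0],0],[[-13.5,-284,0],0],[[-13.5,-284,0],0],[[-13.5,-284,0],0],[[-13.5,-284,0],0]]'
python3 -c "
from h import *
print(to(414,392,30,-90),robot.state()['joints'][5])"
```

```text
time: 44.87
tool_pos: [440.3, -175.8, 20.1]
orientation: [-180.0, 0.1, -4.2]
contact_force: [-0.4, 0.5, 0.5]
grip_width: 87.8
time: 45.7
tool_pos: [441.0, -174.7, 21.1]
orientation: [180.0, -0.0, -4.1]
contact_force: [0.4, -0.5, -0.9]
grip_width: 24.6
time: 46.28
tool_pos: [443.5, -175.9, 118.0]
orientation: [179.8, -0.5, -4.1]
contact_force: [1.5, -0.7, 0.5]
grip_width: 15.8
time: 46.95
tool_pos: [426.7, 113.6, 110.5]
orientation: [-179.9, 0.0, 0.3]
contact_force: [-0.0, -0.2, -1.1]
grip_width: 15.7
time: 47.7
tool_pos: [414.2, 393.1, 109.6]
orientation: [179.9, 0.1, 0.1]
contact_force: [0.4, -0.5, -0.4]
grip_width: 15.8
[array([-0. ,  1. , 79.6]), ('jaw now', np.float64(-89.9), 'turn rad (tool z)', np.float64(0.001))] 130.03195084912576
```

```bash
python3 -m creep '[[[0,1,30],0],[[0,1,60],0],[[0,1,83],0],[[0,1,83],0],[[0,1,83],0],[[0,1,83],0]]'
python3 -m creep '[[[0,0,0],0],[[0,0,0],0],[[0,0,0],0],[[0,0,0],0],[[0,0,0],0]]' 0.65
python3 -m creep '[[[0,0,-30],0],[[0,0,-60],0],[[0,0,-85],0],[[0,0,-85],0],[[0,0,-85],0]]'
python3 -m creep '[[[16,351,0],0.175],[[16,351,0],0.175],[[16,351,0],0.175],[[16,351,0],0.175],[[16,351,0],0.175],[[16,351,0],0.175],[[16,351,0],0.175],[[16,351,0],0.175],[[16,351,0],0.175],[[16,351,0],0.175]]' 0
python3 -m creep '[[[0,0,0],0],[[0,0,0],0],[[0,0,0],0]]'
python3 -c "
from h import *
print(to(430.3,41.3,21,-100))"
```

```text
time: 48.2
tool_pos: [415.2, 390.5, 29.0]
orientation: [180.0, -0.0, -0.1]
contact_force: [-0.2, -0.1, -0.1]
grip_width: 15.7
time: 48.62
tool_pos: [414.7, 391.6, 28.5]
orientation: [-180.0, -0.0, -0.1]
contact_force: [0.2, 0.5, 0.3]
grip_width: 30.6
time: 49.03
tool_pos: [415.4, 392.3, 115.4]
orientation: [-179.8, -0.2, -0.1]
contact_force: [-0.0, 0.1, -0.8]
grip_width: 31.0
time: 49.87
tool_pos: [429.4, 37.1, 111.4]
orientation: [179.9, 0.1, -10.4]
contact_force: [-0.5, 0.6, 0.4]
grip_width: 87.3
time: 50.12
tool_pos: [429.9, 41.7, 112.5]
orientation: [-180.0, 0.1, -10.0]
contact_force: [0.1, 0.2, -0.5]
grip_width: 87.7
[array([ 0.6,  0.4, 91.5]), ('jaw now', np.float64(-100.0), 'turn rad (tool z)', np.float64(0.0))]
```

```bash
python3 -m creep '[[[0.4,0.2,30],0],[[0.4,0.2,60],0],[[0.4,0.2,80],0],[[0.4,0.2,92],0],[[0.4,0.2,92],0],[[0.4,0.2,92],0]]'
python3 -m creep '[[[0,0,0],0],[[0,0,0],0],[[0,0,0],0],[[0,0,0],0],[[0,0,0],0],[[0,0,0],0],[[0,0,0],0],[[0,0,0],0],[[0,0,0],0],[[0,0,0],0]]' 1
python3 -m creep '[[[0,0,0],0],[[0,0,0],0],[[0,0,0],0],[[0,0,-30],0],[[0,0,-60],0],[[0,0,-90],0],[[0,0,-90],0]]'
python3 -m creep '[[[-69,-298.6,0],-0.175],[[-69,-298.6,0],-0.175],[[-69,-298.6,0],-0.175],[[-69,-298.6,0],-0.175],[[-69,-298.6,0],-0.175],[[-69,-298.6,0],-0.175],[[-69,-298.6,0],-0.175],[[-69,-298.6,0],-0.175],[[-69,-298.6,0],-0.175],[[-69,-298.6,0],-0.175]]'
python3 -m creep '[[[0,0,0],0],[[0,0,0],0]]'
python3 -c "
from h import *
print(to(414,347,28,-90),robot.state()['joints'][5])"
```

```text
time: 50.62
tool_pos: [430.5, 41.0, 21.2]
orientation: [180.0, 0.0, -10.0]
contact_force: [-0.1, 0.6, 0.4]
grip_width: 87.5
time: 51.45
tool_pos: [430.5, 40.2, 21.1]
orientation: [-180.0, 0.0, -10.1]
contact_force: [0.5, 0.6, 0.3]
grip_width: 24.7
time: 52.03
tool_pos: [433.3, 40.2, 117.7]
orientation: [-179.9, -0.6, -10.1]
contact_force: [0.0, 0.2, 1.0]
grip_width: 15.2
time: 52.87
tool_pos: [414.5, 346.1, 110.1]
orientation: [179.9, 0.1, 0.0]
contact_force: [0.7, -0.9, -0.6]
grip_width: 15.5
time: 53.03
tool_pos: [415.3, 344.7, 111.0]
orientation: [180.0, 0.0, -0.2]
contact_force: [0.3, -0.5, -1.0]
grip_width: 15.9
[array([-1.3, -2.3, 83. ]), ('jaw now', np.float64(-90.2), 'turn rad (tool z)', np.float64(-0.003))] 126.27153767026458
```

```bash
python3 -m creep '[[[-0.7,-1,30],0],[[-0.7,-1,60],0],[[-0.7,-1,83],0],[[-0.7,-1,83],0],[[-0.7,-1,83],0],[[-0.7,-1,83],0]]'
python3 -m creep '[[[0,0,0],0],[[0,0,0],0],[[0,0,0],0],[[0,0,0],0],[[0,0,0],0]]' 0.65
python3 -m creep '[[[0,0,-30],0],[[0,0,-60],0],[[0,0,-85],0],[[0,0,-85],0],[[0,0,-85],0]]'
python3 -m creep '[[[114,168,0],0.384],[[114,168,0],0.384],[[114,168,0],0.384],[[114,168,0],0.384],[[114,168,0],0.384],[[114,168,0],0.384],[[114,168,0],0.384],[[114,168,0],0.384],[[114,168,0],0.384],[[114,168,0],0.384]]' 0
python3 -c "
from h import *
print(to(527.7,178.3,21,-112))"
```

```text
time: 53.53
tool_pos: [414.9, 346.6, 29.4]
orientation: [-180.0, -0.1, -0.1]
contact_force: [-0.1, 0.1, 0.0]
grip_width: 15.8
time: 53.95
tool_pos: [414.4, 347.4, 28.5]
orientation: [-180.0, -0.0, -0.1]
contact_force: [0.6, 1.0, 0.5]
grip_width: 30.8
time: 54.37
tool_pos: [415.1, 348.0, 115.2]
orientation: [-179.9, -0.2, -0.1]
contact_force: [0.1, -1.0, 0.0]
grip_width: 31.0
time: 55.2
tool_pos: [527.2, 180.4, 112.7]
orientation: [180.0, 0.0, -21.9]
contact_force: [0.0, 0.7, 0.4]
grip_width: 87.8
[array([ 1.3,  1.8, 91.7]), ('jaw now', np.float64(-111.9), 'turn rad (tool z)', np.float64(0.001))]
```

```bash
python3 -m creep '[[[1,1.2,30],0],[[1,1.2,60],0],[[1,1.2,80],0],[[1,1.2,92],0],[[1,1.2,92],0],[[1,1.2,92],0]]'
python3 -m creep '[[[0,0,0],0],[[0,0,0],0],[[0,0,0],0],[[0,0,0],0],[[0,0,0],0],[[0,0,0],0],[[0,0,0],0],[[0,0,0],0],[[0,0,0],0],[[0,0,0],0]]' 1
python3 -m creep '[[[0,0,0],0],[[0,0,0],0],[[0,0,0],0],[[0,0,-30],0],[[0,0,-60],0],[[0,0,-90],0],[[0,0,-90],0]]'
python3 -m creep '[[[-152,-72,0],-0.384],[[-152,-72,0],-0.384],[[-152,-72,0],-0.384],[[-152,-72,0],-0.384],[[-152,-72,0],-0.384],[[-152,-72,0],-0.384],[[-152,-72,0],-0.384],[[-152,-72,0],-0.384],[[-152,-72,0],-0.384]]'
python3 -c "
from h import *
print(to(414,302,28,-90),robot.state()['grip_width'])"
```

```text
time: 55.7
tool_pos: [528.2, 178.4, 21.3]
orientation: [-180.0, 0.0, -22.0]
contact_force: [-0.9, -0.1, 0.6]
grip_width: 87.9
time: 56.53
tool_pos: [528.5, 177.6, 21.1]
orientation: [180.0, 0.0, -22.1]
contact_force: [-0.3, 0.0, -0.2]
grip_width: 24.6
time: 57.12
tool_pos: [531.4, 178.4, 118.6]
orientation: [-179.6, -0.5, -22.1]
contact_force: [0.5, 0.5, -0.0]
grip_width: 15.4
time: 57.87
tool_pos: [415.6, 300.4, 110.9]
orientation: [180.0, 0.0, -0.2]
contact_force: [0.5, 0.2, -0.4]
grip_width: 15.7
[array([-1.6, -1.6, 82.9]), ('jaw now', np.float64(-90.2), 'turn rad (tool z)', np.float64(-0.003))] 15.720901285168003
```

```bash
python3 -m creep '[[[-1,-1,30],0],[[-1,-1,60],0],[[-1,-1,83],0],[[-1,-1,83],0],[[-1,-1,83],0],[[-1,-1,83],0]]'
python3 -m creep '[[[0,0,0],0],[[0,0,0],0],[[0,0,0],0],[[0,0,0],0],[[0,0,0],0]]' 0.65
python3 -m creep '[[[0,0,-40],0],[[0,0,-80],0],[[0,0,-120],0],[[0,0,-160],0],[[0,0,-160],0],[[0,180,-160],0],[[0,180,-160],0],[[0,180,-160],0],[[0,180,-160],0],[[0,180,-160],0]]'
python3 -m creep '[[[0,0,0],0],[[0,0,0],0],[[0,0,0],0]]' 0
python3 - <<'E'
from h import *
print(robot.state()['tool_pos'])
a=parts();b=optics.read_camera('side')
C=np.zeros((600,800,3),np.uint8);Z=lambda i,w,h:cv2.resize(i,(w,h),interpolation=cv2.INTER_CUBIC)
C[:300,:]=Z(a[85:250,140:500],800,300) if 0 else Z(a[90:250,140:500],675+125,300)
C[300:,:400]=Z(b[190:330,330:520],400,300)
C[300:,400:]=Z(b[120:220,340:460],400,300)
cv2.imwrite('pics/c13.png',C[:,:,::-1])
E
```

```text
time: 58.37
tool_pos: [414.5, 302.0, 29.1]
orientation: [-180.0, -0.0, -0.2]
contact_force: [0.1, 0.1, -0.2]
grip_width: 16.1
time: 58.78
tool_pos: [413.9, 302.6, 28.6]
orientation: [-180.0, -0.0, -0.1]
contact_force: [0.4, 0.6, -0.0]
grip_width: 30.7
time: 59.62
tool_pos: [413.3, 118.6, 188.3]
orientation: [179.9, -0.1, -0.2]
contact_force: [-0.5, 0.9, 0.8]
grip_width: 30.8
time: 59.87
tool_pos: [413.5, 123.2, 188.1]
orientation: [-180.0, -0.0, -0.0]
contact_force: [-0.3, 0.9, -0.5]
grip_width: 47.2
[413.52180017 123.17724233 188.0883774 ]
link [177.2 220.4] [415.9 390. ] ang 0.0 LxW [53. 13.] 86
link [193.2 220.9] [414.2 346.2] ang 178.4 LxW [53. 13.] 88
fuse [165.1  55.3] [878.6 432.2] ang 141.0 LxW [26. 18.] 55
fuse [622.6  81.8] [ 790.8 -838.3] ang 136.2 LxW [70. 43.] 359
fuse [609.7 114. ] [ 699.9 -796.3] ang 65.8 LxW [54. 31.] 199
fuse [357.5 124.9] [ 674.9 -103.8] ang 179.8 LxW [33. 32.] 117
fuse [310.4 152.3] [599.2  26.2] ang 125.1 LxW [30. 27.] 91
fuse [337.3 181.9] [516.8 -46.6] ang 25.900000000000006 LxW [27. 26.] 98
fuse [430.  214.9] [ 425.3 -295.2] ang 179.4 LxW [51. 22.] 153
fuse [445.  214.9] [ 425.  -335.4] ang 178.5 LxW [51. 22.] 153
fuse [458.4 214.6] [ 425.8 -371.4] ang 1.4000000000000057 LxW [51. 21.] 145
fuse [351.3 387.4] [-22.3 -77.5] ang 16.30000000000001 LxW [62. 18.] 160
fuse [245.6 397.2] [-45.5 196.9] ang 95.6 LxW [58. 12.] 100
```

View pics/c13.png

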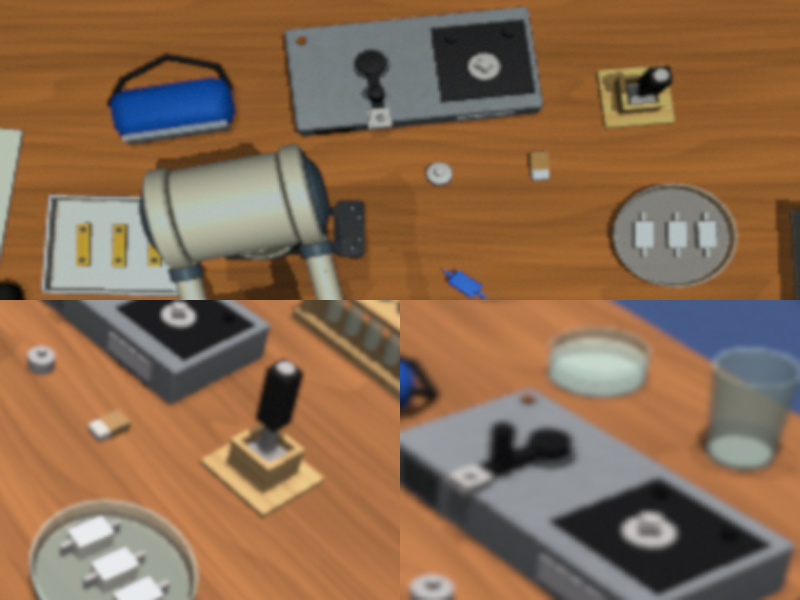

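The final picture shows three fuses in the dish at (645,235), (678,235) and (707,235), and three bars in the tray at (84,244), (119,244) and (154,256). The driver is upright in its stand and the ear is over the hasp at (378,118). The eraser and weight are where they were, and the arm touches nothing.

```bash
python3 -c "
from cell import ticket
print(ticket.sign_off())"
```

```text
the job is handed in; nothing more can be done
None
```

The whole job was done in the order asked and handed in at about 60 s of the 210 s allowed. No verdict was reported.

- **Isolator:** I swung the handle to off first. The padlock holes line up to about 1.3 mm in the pictures, roughly 1° past exact, inside the stop. I left it there.
- **Screw:** The driver was seated on the flange, carrying about 8 N, before the first turn. I turned clockwise until the screw stopped sinking (about 3.6 mm) and the torque levelled at 0.38 N m, so I take it as fully down. Its angle was not read directly.
- **Driver:** It slid about 12 mm and tilted slightly in the grip as it came off the screw, so it touched the stand floor earlier than expected, with about 30 N at the wrist. I eased off and released. The last pictures show it upright in its stand.
- **Sorting:** All three fuses are in the glass dish and all three link bars are in the white tray. One fuse had been knocked about 55 mm aside, so my first grasp missed it; I found it again and moved it.
- **Left alone:** The eraser and the weight look unmoved, and I did not touch the red and blue look-alikes. The arm was clear of everything at hand-in.

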